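# Make up the nut mix with the crank dispenser

### The job

Make up the nut mix: put every walnut half from the stone tray into the mixing bowl, and fit the loose crank fully down on the square shaft of the nut dispenser and wind it three full turns clockwise (seen from above), so that all its hazelnuts run down the chute into the bowl. Then take the wooden spoon out of its glass, stir the whole mix with three wide circles low in the bowl and stand the spoon back in the glass. The crank must end up off the dispenser, lying flat on the worktop as it lay before; spill no nuts, keep bowl and glass upright and leave everything else where it stands.

Things in the scene. Friction and masses are not known exactly. Their poses are not given: they have to be found in the camera images.
- walnut_0: walnut half (shelled kernel), brown, lobed, about 32 x 27 x 14 mm, flat underneath; lies on the stone tray. Origin: centre of its flat underside; x along its length (32 mm), z up. One to three of walnut_0..2 are present.
- walnut_1: walnut half like walnut_0
- walnut_2: walnut half like walnut_0
- hazelnut_0: hazelnut, brown ball 19 mm in diameter, origin at its centre; starts in a pocket of the vane wheel inside the dispenser's clear drum, on the deck (z = 0.130). Three to five of hazelnut_0..4 are present; the dispenser's outlet hole is 46 x 48 mm.
- hazelnut_1: hazelnut like hazelnut_0
- hazelnut_2: hazelnut like hazelnut_0
- hazelnut_3: hazelnut like hazelnut_0
- hazelnut_4: hazelnut like hazelnut_0
- dispenser: hand-cranked nut dispenser, fixed: dark foot, white column, square steel deck 138 x 138 mm (top z = 0.130), on it a clear drum 131 mm across with a clear lid (top z = 0.170) and a white six-vane wheel inside, which turns once for three turns of the shaft. Origin: on the worktop under the drum's axis; its -x axis points along the chute.
- chute_lip (a point): middle of the lip of the dispenser's steel chute, 100 mm from the drum's axis, 66 mm above the worktop; the chute is 56 mm wide, its sides end about 90 mm above the worktop here
- shaft_seat (a point): point on the dispenser's vertical axis at z = 0.176, on the steel collar (32 mm across) round the foot of the shaft: a fully seated crank has its origin here (within 5 mm in height).
- shaft_top (a point): top of the square shaft (12 x 12 mm, stands 31 mm up from the collar to z = 0.207; the top 5 mm taper to 6.4 mm). It turns with the shaft: its x and y axes are square to the shaft's four flats, z up. The shaft turns either way and stays where it is left (friction about 0.06 N m).
- shaft (a joint): angle of the square shaft, rad, grows clockwise as seen from above, no stops; starts between -0.35 and 0.35. Three full turns add 18.85.
- crank: loose aluminium crank, 0.17 kg, lies flat on the worktop's front strip. Hub: block 28 x 28 x 36 mm, in its underside a square socket 14 mm wide, 32 mm deep, flats square to x and y. Flat arm 18 mm wide, 9 mm thick, flush with the underside, along +x to the handle, 70 mm from the socket's axis. Origin: centre of the socket's mouth, z up. The hub is free to grip across y from 12 to 36 mm up.
- crank_handle (a point): middle of the crank's wooden handle: upright cylinder 23 mm in diameter, from 10.5 to 53 mm above the crank's underside (this point is 31.5 mm above it); a steel screw head tops it at 56.5 mm. The handle spins freely on its pin, so it can be held without turning the wrist while the crank goes round.
- mixing_bowl: white mixing bowl, loose, about 0.6 kg, 172 mm across the rim, 56 mm high, wall 4.5 mm, foot 77 mm across; stands under the chute lip, its centre about 160 mm from the dispenser's axis. Origin: centre of its underside, z up.
- mixing_bowl_in (a point): centre of the bowl's inner floor, 5.5 mm above its underside; the floor is nearly flat to 40 mm from the centre and then curves up to the rim. Axes as the bowl's.
- spoon_glass: drinking glass, loose, 66 mm across, 139 mm high, wall about 5 mm, inside floor about 12 mm up; the spoon leans in it. Origin: centre of its underside.
- spoon: wooden spoon, 190 mm long, 35 g: handle 13 x 11.5 mm with rounded edges (11.5 mm along y), oval head 42 mm long, 28 mm wide, 11 mm thick. Stands head down in the glass, leaning about 0.29 rad, its handle end about 55 mm above the rim of the glass. Origin: lower end of the head; z along the handle towards its upper end, y across the head's width.
- spoon_tip (a point): point in the spoon's head on its axis, 4 mm from the lower end; axes as the spoon's
- spoon_end (a point): upper end of the spoon's handle, on its axis, 190 mm from the lower end
- slab_tray: thin white stone tray, fixed, 235 x 80 x 7 mm, carries the walnut halves; origin: centre of its underside, its long side is its own y. Between tray and bowl lies the open sink, with a tall brass tap (450 mm) on its far side whose spout reaches forward over it; the worktop strip along the sink's front edge, where crank and glass stand, is clear above
- pinch_pot: bystander: grey salt pot with wooden lid, 77 mm across, 70 mm high, loose, left of the work
There are look-alikes about, which are no part of the job. Of the things shaped like the mixing_bowl, the white one is meant.

How it is judged (in metres and radians):
On the way, in this order (a step that is already met when the one before it is completed fails the run):
1. the crank is fully down on the square shaft (horizontal distance between crank and shaft_seat below 0.004 m and z of crank in the frame of shaft_seat below 0.005 m and angle between crank's own z axis and vertical below 0.12 rad), for 0.2 s.
2. the shaft has been wound three turns clockwise with the crank fully down on it (all of step 1 and value of joint shaft above 17 rad), for 0.1 s.
3. with every nut in the bowl, the spoon's head is low in the bowl on one side (horizontal distance between each of walnut_0, walnut_1, walnut_2, hazelnut_0, hazelnut_1, hazelnut_2, hazelnut_3, hazelnut_4 and mixing_bowl_in below 0.078 m and z of walnut_0 in the frame of mixing_bowl_in between -0.01 and 0.05 m and z of walnut_1 in the frame of mixing_bowl_in between -0.01 and 0.05 m and z of walnut_2 in the frame of mixing_bowl_in between -0.01 and 0.05 m and z of hazelnut_0 in the frame of mixing_bowl_in between -0.01 and 0.05 m and z of hazelnut_1 in the frame of mixing_bowl_in between -0.01 and 0.05 m and z of hazelnut_2 in the frame of mixing_bowl_in between -0.01 and 0.05 m and z of hazelnut_3 in the frame of mixing_bowl_in between -0.01 and 0.05 m and z of hazelnut_4 in the frame of mixing_bowl_in between -0.01 and 0.05 m and z of spoon_tip in the frame of mixing_bowl_in below 0.025 m and horizontal distance between spoon_tip and mixing_bowl_in below 0.07 m and x of spoon_tip in the frame of mixing_bowl_in above 0.012 m).
4. the spoon has come round to the other side (horizontal distance between each of walnut_0, walnut_1, walnut_2, hazelnut_0, hazelnut_1, hazelnut_2, hazelnut_3, hazelnut_4 and mixing_bowl_in below 0.078 m and z of walnut_0 in the frame of mixing_bowl_in between -0.01 and 0.05 m and z of walnut_1 in the frame of mixing_bowl_in between -0.01 and 0.05 m and z of walnut_2 in the frame of mixing_bowl_in between -0.01 and 0.05 m and z of hazelnut_0 in the frame of mixing_bowl_in between -0.01 and 0.05 m and z of hazelnut_1 in the frame of mixing_bowl_in between -0.01 and 0.05 m and z of hazelnut_2 in the frame of mixing_bowl_in between -0.01 and 0.05 m and z of hazelnut_3 in the frame of mixing_bowl_in between -0.01 and 0.05 m and z of hazelnut_4 in the frame of mixing_bowl_in between -0.01 and 0.05 m and z of spoon_tip in the frame of mixing_bowl_in below 0.025 m and horizontal distance between spoon_tip and mixing_bowl_in below 0.07 m and x of spoon_tip in the frame of mixing_bowl_in below -0.012 m).
5. the spoon has gone round once (all of step 3).
6. the spoon has come round to the other side again (all of step 4).
At the end, for the whole second after the job is handed in: every nut lies in the bowl (within 78 mm of its axis, under 50 mm above its floor); the crank lies flat on the worktop (underside below 12 mm, tilt under 0.15 rad); the spoon stands head down in the glass; bowl and glass are upright (0.1 rad); all at rest (horizontal distance between each of walnut_0, walnut_1, walnut_2, hazelnut_0, hazelnut_1, hazelnut_2, hazelnut_3, hazelnut_4 and mixing_bowl_in below 0.078 m and z of walnut_0 in the frame of mixing_bowl_in between -0.01 and 0.05 m and z of walnut_1 in the frame of mixing_bowl_in between -0.01 and 0.05 m and z of walnut_2 in the frame of mixing_bowl_in between -0.01 and 0.05 m and z of hazelnut_0 in the frame of mixing_bowl_in between -0.01 and 0.05 m and z of hazelnut_1 in the frame of mixing_bowl_in between -0.01 and 0.05 m and z of hazelnut_2 in the frame of mixing_bowl_in between -0.01 and 0.05 m and z of hazelnut_3 in the frame of mixing_bowl_in between -0.01 and 0.05 m and z of hazelnut_4 in the frame of mixing_bowl_in between -0.01 and 0.05 m and height (world z) of crank between -0.005 and 0.012 m and angle between crank's own z axis and vertical below 0.15 rad and linear speed of each of crank, spoon, mixing_bowl below 0.02 m/s and horizontal distance between spoon_tip and spoon_glass below 0.028 m and z of spoon_tip in the frame of spoon_glass between 0 and 0.04 m and angle between spoon's own z axis and vertical below 0.5 rad and angle between each of spoon_glass, mixing_bowl's own z axis and vertical below 0.1 rad); the robot touches nothing.
It fails at once if the glass or the mixing bowl is tipped over (angle between any of spoon_glass, mixing_bowl's own z axis and vertical above 0.6 rad).
It fails at once if the salt pot is pushed more than 3 cm (distance of pinch_pot from where it was at the start of the episode above 0.03 m).
Of hazelnut_0, hazelnut_1, hazelnut_2, hazelnut_3, hazelnut_4 only 3 to 5 are there at a start; the rules pass over those that are not, and their reading is None.
Of walnut_0, walnut_1, walnut_2 only 1 to 3 are there at a start; the rules pass over those that are not, and their reading is None.
At some moment in a run one of walnut_0, walnut_1, walnut_2 may be knocked a few centimetres aside while the robot is not near it.
It also fails if it takes over 210 s, if anything falls off the work surface, if the arm or the gripper's body presses on something with over 40 N, if the wrist force passes 120 N, or if a joint passes its speed limit or range.

### The arm

A 7-joint arm with a two-finger parallel gripper is mounted at the origin on a cart in front of the work surface, level with it; the furniture and walls round the work are solid. World frame = base frame: x ahead of the robot, y to its left, z up, the work surface at z = 0. Lengths are in mm, angles in rad, forces in N, time in s.
With the tool pointing down it reaches from about 350 to 900 mm from the base axis. Payload 7.2 kg.
Tool frame: the origin (TCP) lies midway between the tips of the shut fingers; the grasp point (between the pads) lies 19 mm behind it; x points along the fingers, z is the direction in which the jaws open and shut, and the axes are right-handed (so a half turn about x gives the same grasp; the last joint's range is limited). The gripper opens to 88 mm and grips with 3 to 60 N. Pads are 20 mm wide; open, the fingers measure 115 mm over their backs; the gripper's body (75 mm by 178 mm) begins 61 mm behind the grasp point.
Start: joints at [1.137, 0.411, -0.013, 1.596, 0.006, 1.134, -0.082], TCP at [223.549, -583.657, 222.653] pointing down, gripper open.
Joint ranges: [-2.95, 2.95], [-0.29, 1.99], [-1.47, 1.44], [0.14, 2.54], [-1.03, 4.17], [0.13, 1.85], [-2.86, 2.86]. Speed limits (rad/s): [2.39, 2.39, 3.01, 3.01, 3.14, 3.14, 3.14].

### API

Orientations are given as a unit quaternion [x, y, z, w].
In Python, from plant import sense, read_camera, calibration, close_job gives the robot as it stands.
- The arm moves only by the tool move_arm, never from a script. Its argument "deltas" is a list of rows, each a list of 5 numbers: the shift along the tool's x, y, z in m, then the turn about the tool's x in degrees, then the finger opening in m, from 0 to 0.0878. In form: [[x, y, z, yaw, grip], ...]. A call has exactly 8 rows; each row shifts and turns the commanded pose from where the row before left it, along the tool's axes as they then stand; what a row does not reach is not made up. A row lasts 1/10 s, in which the tool goes at most 50 mm and 8.59 degrees, less where a joint would pass 70% of its speed; a pose out of reach is approached as far as the arm can. A call is refused whole if a number of a shift passes 0.05 or a number of a turn 8.59, either way. A call with a gripper value outside its range is refused whole. The fingers move at their own pace and stop on an object; "grip_force" is the grip in N (left out, the last holds). Time passes only in rows, so rows that do not move let the fingers close, or fill a call up. It gives the time, the measured TCP pose, the force and the opening at its end, in the units of the state.
- sense(): the state, without advancing time (a new reading comes with each control period).
- read_camera(name): name is "side" or "top" or "wrist"; returns the picture (480x640x3 uint8, red, green, blue); there is no depth.
- calibration(name): a dict with "K" (3x3 intrinsics, pixels), "extrinsics" (4x4, takes a point from world to camera coordinates). Camera axes: x right, y up, looking along -z (the intrinsics and any distortion apply to the point x, -y, -z); pixel columns grow to the right and rows downward; lengths in mm; the calibration is good to about 2 mm. A picture is of the moment at which its call begins: read the wrist's pose just before it. calibration takes no time and is no camera call; for the wrist camera it gives the pose at the moment of the call.
- close_job(): hands the job in, once; it reports no verdict.
The state is a dict: "time_s": time; "q": joint angles; "joint_velocities": joint speeds; "effort": joint torques, N m; "tool_pos": TCP position; "tool_rot": TCP orientation; "contact_force": force on the tool from outside, world axes, zero at the start; "wrist_torque": the same for the moment, N m; "gripper_width": finger opening in mm.
Only numpy, scipy, OpenCV 4.12 (cv2) and the standard library are available. Lean on these libraries where they do the work, as an engineer would, in place of code of your own. Each camera call takes 0.05 s, during which the arm holds its last target. There are 200 camera calls.

## Working session

There is one attempt and no reset: what is moved stays moved. The work goes in short steps, Python scripts to look and compute and a tool call to move; the robot and the scene stay as the last step left them, time stands still between calls to the robot, and variables do not carry over. Pictures are saved under pics/ and viewed, about 12 in all and at most 16, crops included, and the job is handed in when it is done.

Besides the shell and the picture viewer there is one more tool, called after "Emit:" as name(argument=value, ...) on one line, values as JSON. move_arm: Moves the arm, as the interface text tells. Its arguments: {"type":"object","properties":{"deltas":{"type":"array","items":{"type":"array","items":{"type":"number"}}},"grip_force":{"type":"number"}},"required":["deltas"]}

```bash
ls; mkdir -p pics; cat > h.py <<'E'
import numpy as np, cv2
from plant import sense, read_camera, calibration, close_job
def shot(n,f,crop=None,scale=1):
    c=calibration(n); im=read_camera(n); b=cv2.cvtColor(im,cv2.COLOR_RGB2BGR)
    cv2.imwrite('pics/raw_'+f,b)
    np.savez('pics/'+f+'.npz',K=np.array(c['K']),E=np.array(c['extrinsics']))
    if crop: b=b[crop[1]:crop[3],crop[0]:crop[2]]
    if scale!=1: b=cv2.resize(b,None,fx=scale,fy=scale,interpolation=cv2.INTER_CUBIC)
    cv2.imwrite('pics/'+f,b); return im,c
def cal(f):
    d=np.load('pics/'+f+'.npz'); return {'K':d['K'],'extrinsics':d['E']}
def ray(c,u,v):
    K=np.array(c['K']);E=np.array(c['extrinsics'])
    d=np.linalg.inv(K)@[u,v,1]; d=np.array([d[0],-d[1],-d[2]])
    R=E[:3,:3]; return -R.T@E[:3,3], R.T@d
def onz(c,u,v,z):
    o,d=ray(c,u,v); return o+d*(z-o[2])/d[2]
def two(c1,p1,c2,p2):
    o1,d1=ray(c1,*p1);o2,d2=ray(c2,*p2)
    s=np.linalg.lstsq(np.c_[d1,-d2],o2-o1,rcond=None)[0]
    a=o1+d1*s[0];b=o2+d2*s[1]; return (a+b)/2,np.linalg.norm(a-b)
def proj(c,p):
    E=np.array(c['extrinsics']);q=E[:3,:3]@p+E[:3,3];q=np.array(c['K'])@[q[0],-q[1],-q[2]];return q[:2]/q[2]
E
python3 - <<'E'
from h import *
for n in ['top','side','wrist']:
    im,c=shot(n,n+'0.png'); print(n,c.keys(),np.round(c['K'],1).tolist(),np.round(c['extrinsics'],3).tolist())
s=sense();print(s['tool_pos'],s['tool_rot'],s['contact_force'],s['gripper_width'])
E
```

```text
pics
top dict_keys(['K', 'extrinsics']) [[439.9, 0.0, 325.6], [0.0, 439.9, 240.4], [0.0, 0.0, 1.0]] [[0.013, -1.0, -0.002, 9.521], [0.999, 0.013, 0.035, -401.812], [-0.035, -0.003, 0.999, -1457.271], [0.0, 0.0, 0.0, 1.0]]
side dict_keys(['K', 'extrinsics']) [[482.0, 0.0, 320.8], [0.0, 482.0, 236.1], [0.0, 0.0, 1.0]] [[1.0, -0.012, 0.02, -407.667], [-0.014, 0.422, 0.907, -139.812], [-0.019, -0.907, 0.421, -1276.909], [0.0, 0.0, 0.0, 1.0]]
wrist dict_keys(['K', 'extrinsics']) [[420.0, 0.0, 313.8], [0.0, 420.0, 237.9], [0.0, 0.0, 1.0]] [[0.358, -0.934, -0.002, -623.643], [0.896, 0.344, -0.28, 34.446], [0.262, 0.099, 0.96, -391.194], [0.0, 0.0, 0.0, 1.0]]
[ 223.35298993 -583.35455472  222.06058186] [ 0.40094906  0.58292987 -0.40054601  0.58223321] [ 0.20041544 -0.63271871  0.98411155] 87.58269165850098
```

View pics/top0.png

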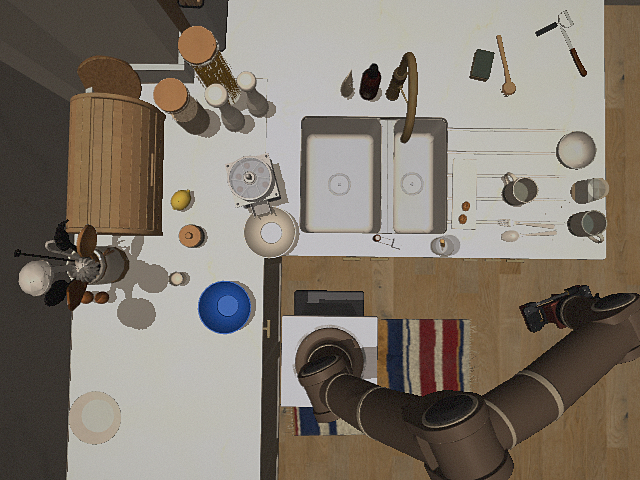

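View pics/side0.png

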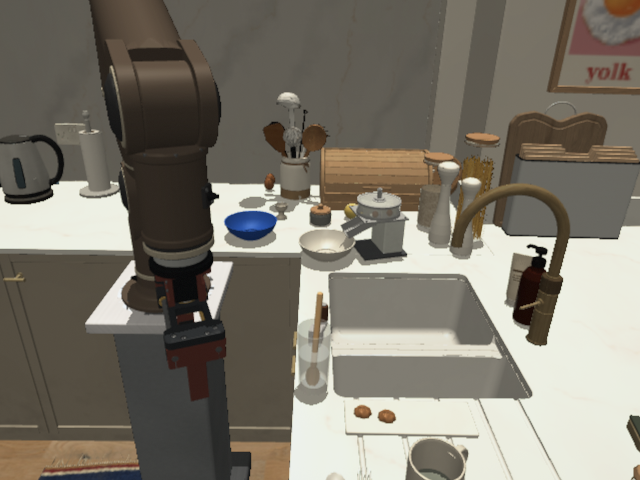

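```bash
python3 - <<'E'
from h import *
b=cv2.imread('pics/raw_top0.png');cv2.imwrite('pics/topA.png',cv2.resize(b[150:260,220:310],None,fx=6,fy=5.4,interpolation=cv2.INTER_CUBIC)[:, :])
a=cv2.resize(b[140:262,225:305],None,fx=4.8,fy=4.8,interpolation=cv2.INTER_CUBIC)
d=cv2.resize(b[195:262,365:485],None,fx=6.6,fy=6.6,interpolation=cv2.INTER_CUBIC)[:, :]
d=cv2.resize(b[190:262,365:485],None,fx=3.3,fy=3.3,interpolation=cv2.INTER_CUBIC)
o=np.zeros((586,790,3),np.uint8);o[:a.shape[0],:a.shape[1]]=a;o[:d.shape[0],392:392+d.shape[1]]=d
s=cv2.imread('pics/raw_side0.png')
e=cv2.resize(s[285:440,290:480],None,fx=2.08,fy=2.08,interpolation=cv2.INTER_CUBIC);o[250:250+e.shape[0],392:392+e.shape[1]]=e[:, :398]
cv2.imwrite('pics/crop1.png',o)
c=cal('top0.png')
h=cv2.cvtColor(b,cv2.COLOR_BGR2HSV)
m=((h[...,0]<15)&(h[...,1]>110)).astype(np.uint8);m[:, :450]=0;m[:195]=0;m[235:]=0;m[:,480:]=0
n,l,st,ce=cv2.connectedComponentsWithStats(m)
for i in range(1,n):
  if st[i,4]>5: print(st[i],ce[i],onz(c,*ce[i],13))
for nm,u,v,z in [('drum',249,177,170),('bowl',271,232,56),('glass',441,245,139),('crank',378,238,36),('tap',410,140,300)]: print(nm,onz(c,u,v,z))
E
```

```text
[462 202   8   9  48] [465.66666667 205.89583333] [ 522.34783651 -449.09643554   13.        ]
[459 214   8  10  52] [462.48076923 218.73076923] [ 479.46738637 -438.61157948   13.        ]
drum [581.81088292 244.58512615 170.        ]
bowl [424.879295   190.78594148  56.        ]
glass [ 387.77384595 -334.99131321  139.        ]
crank [ 410.8548758  -156.21891437   36.        ]
tap [ 663.95106007 -208.99148762  300.        ]
```

View pics/crop1.png

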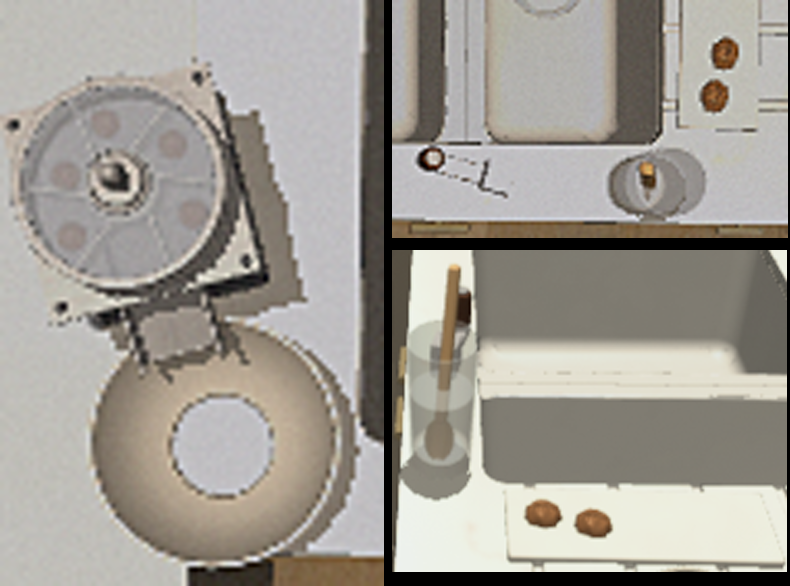

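Emit:
move_arm(deltas=[[0, 0, 0, 7, 0.06], [0, 0, 0, 7, 0.06], [0, 0, 0, 7, 0.06], [0, 0.047, -0.029, 0, 0.06], [0, 0.047, -0.029, 0, 0.06], [0, 0.047, -0.029, 0, 0.06], [0, 0.047, -0.029, 0, 0.06], [0, 0.047, -0.029, 0, 0.06]], grip_force=10)

```text
time_s: 0.95
tool_pos: [437.8, -451.2, 222.5]
tool_rot: [-0.5, -0.5, 0.5, -0.5]
contact_force: [0.3, 0.0, -0.3]
gripper_width: 60.0
```

```bash
cat >> h.py <<'E'
from scipy.spatial.transform import Rotation as Rot
def pose():
    s=sense(); R=Rot.from_quat(s['tool_rot']).as_matrix()
    return np.array(s['tool_pos']),R
def go(x,y,z,ang=None):
    "deltas in tool axes to world target; ang: wanted world angle (deg) of tool z axis"
    p,R=pose(); a=np.degrees(np.arctan2(R[1,2],R[0,2]))
    print('pos',p.round(1),'zang',round(a,1),'tilt',R[:,0].round(3))
    if ang is not None:
        d=(a-ang+90)%180-90; print('turn +x by',round(d,1)); a-=d
    t=np.radians(a); zz=np.array([np.cos(t),np.sin(t),0]);yy=np.cross(zz,[0,0,-1])
    D=np.array([x,y,z])-p
    print('AFTER turn: shift x %.1f y %.1f z %.1f'%(-D[2],D@yy,D@zz))
E
python3 - <<'E'
from h import *
p,R=pose();print(p,R.round(3).tolist())
im,c=shot('wrist','w1.png')
h=cv2.cvtColor(im,cv2.COLOR_RGB2HSV)
m=((h[...,0]<15)&(h[...,1]>110)).astype(np.uint8)
n,l,st,ce=cv2.connectedComponentsWithStats(m)
for i in range(1,n):
  if st[i,4]>150:
    pts=np.argwhere(l==i)[:,::-1].astype(np.float32); print(st[i],cv2.minAreaRect(pts),onz(c,*ce[i],14))
E
```

```text
[ 437.75817681 -451.21520067  222.53532216] [[-0.0, 1.0, -0.001], [0.0, -0.001, -1.0], [-1.0, -0.0, -0.0]]
[297  87  29  38 739] ((311.0, 105.5), (37.0, 28.0), 90.0) [ 521.82596017 -447.98860389   14.        ]
[285 139  28  36 652] ((298.5, 156.5), (35.0, 27.0), 90.0) [ 479.28926695 -437.42471166   14.        ]
[ 164  282   73   99 1886] ((197.6501922607422, 329.3107604980469), (45.33958435058594, 112.61151885986328), 19.203975677490234) [ 302.54618068 -336.86415928   14.        ]
[ 392  282   72  100 1857] ((429.6568908691406, 329.55328369140625), (112.85433197021484, 45.06377410888672), 70.38790893554688) [ 303.71682725 -563.92141026   14.        ]
[ 325  289   26   93 1393] ((337.5, 335.0), (92.0, 25.0), 90.0) [ 307.94198327 -473.02464033   14.        ]
[ 360  289   28   93 1401] ((373.00128173828125, 334.9643249511719), (25.269601821899414, 92.8693618774414), 2.0454084873199463) [ 306.61508178 -508.84819659   14.        ]
[173 426  34  54 794] ((189.5, 452.5), (53.0, 33.0), 90.0) [ 171.17806358 -313.96983571   14.        ]
[422 426  34  52 690] ((438.5, 451.5), (33.0, 51.0), 0.0) [ 171.46644054 -586.53397777   14.        ]
```

View pics/w1.png

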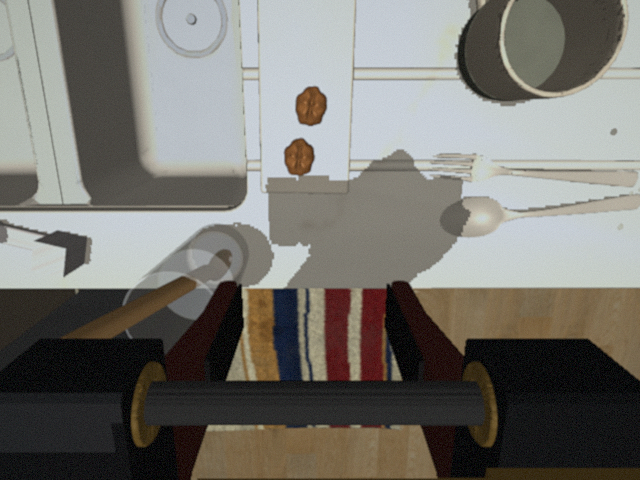

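Emit:
move_arm(deltas=[[0, 0.042, -0.0015, 0, 0.06], [0, 0.042, -0.0015, 0, 0.06], [0.04, 0, 0, 0, 0.06], [0.04, 0, 0, 0, 0.06], [0.04, 0, 0, 0, 0.06], [0.04, 0, 0, 0, 0.06], [0.03, 0, 0, 0, 0.06], [0.015, 0, 0, 0, 0.06]])

```text
time_s: 1.8
tool_pos: [518.6, -448.4, 14.0]
tool_rot: [0.5, 0.502, -0.5, 0.498]
contact_force: [-0.2, 0.4, 0.5]
gripper_width: 59.9
```

Emit:
move_arm(deltas=[[0.004, 0.003, 0, 0, 0.06], [0, 0, 0, 0, 0.06], [0, 0, 0, 0, 0.0], [0, 0, 0, 0, 0.0], [0, 0, 0, 0, 0.0], [0, 0, 0, 0, 0.0], [0, 0, 0, 0, 0.0], [0, 0, 0, 0, 0.0]])

```text
time_s: 2.6
tool_pos: [523.5, -449.7, 14.0]
tool_rot: [-0.5, -0.5, 0.5, -0.5]
contact_force: [-0.7, 0.7, 0.9]
gripper_width: 22.0
```

Emit:
move_arm(deltas=[[-0.03, 0, 0, 0, 0.0], [-0.05, 0, 0, 0, 0.0], [-0.05, 0, 0, 0, 0.0], [-0.05, 0, 0, 0, 0.0], [-0.05, 0, 0, 0, 0.0], [-0.02, -0.0085, -0.0485, 0, 0.0], [0, -0.0085, -0.0485, 0, 0.0], [0, -0.0085, -0.0485, 0, 0.0]])

```text
time_s: 3.4
tool_pos: [498.2, -305.6, 263.4]
tool_rot: [0.501, 0.499, -0.5, 0.5]
contact_force: [1.4, 0.2, 0.1]
gripper_width: 21.9
```

Emit:
move_arm(deltas=[[0, -0.0085, -0.0485, 0, 0.0], [0, -0.0085, -0.0485, 0, 0.0], [0, -0.0085, -0.0485, 0, 0.0], [0, -0.0085, -0.0485, 0, 0.0], [0, -0.0085, -0.0485, 0, 0.0], [0, -0.0085, -0.0485, 0, 0.0], [0, -0.0085, -0.0485, 0, 0.0], [0, -0.0085, -0.0485, 0, 0.0]])

```text
time_s: 4.2
tool_pos: [430.0, 82.9, 262.8]
tool_rot: [0.5, 0.499, -0.5, 0.5]
contact_force: [0.9, 0.4, 0.3]
gripper_width: 22.2
```

```bash
python3 - <<'E'
from h import *
go(412,180,50,-80); print(sense()['gripper_width'])
im,c=shot('wrist','w2.png')
E
```

```text
pos [430.   82.9 262.8] zang -90.1 tilt [ 0.001 -0.    -1.   ]
turn +x by -10.1
AFTER turn: shift x 212.8 y -0.9 z -98.8
22.210645323069013
```

View pics/w2.png

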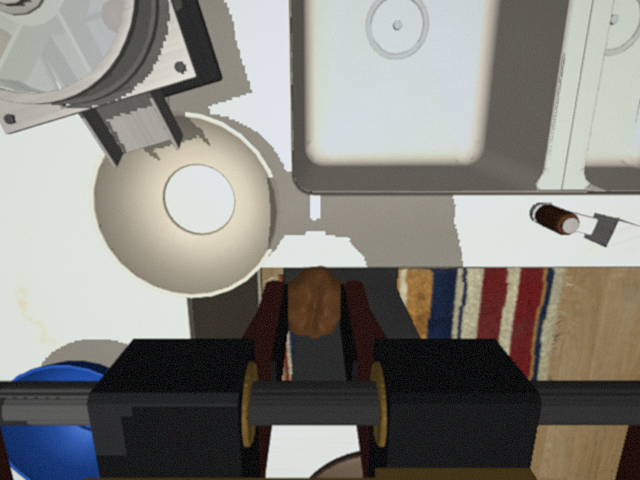

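```bash
python3 - <<'E'
from h import *
c=cal('w2.png');print('floor',onz(c,199,199,5.5),'rim',onz(c,(95+273)/2,207,56))
a=onz(c,118,164,90);b=onz(c,184,146,90);print('chute',a,b,(a+b)/2,np.linalg.norm(a-b),'perp',np.degrees(np.arctan2(*(a-b)[[1,0]])))
a=onz(c,10,120,130);b=onz(c,180,67,130);print(a,b,np.degrees(np.arctan2(*(a-b)[[1,0]])))
t=cal('top0.png')
k=lambda u,v:onz(t,225+u/4.8,140+v/4.8,130)
P=[k(13,124),k(62,307),k(246,260),k(197,77)];print(np.round(P,1));print(np.mean(P,0))
print('shafttop',onz(t,225+117/4.8,140+178/4.8,200))
print('bowl floor',onz(t,225+221/4.8,140+446/4.8,5.5))
E
```

```text
floor [425.47440071 199.67814869   5.5       ] rim [427.94520434 199.66818551  56.        ]
chute [469.87005431 238.12475985  90.        ] [483.77178588 184.71625499  90.        ] [476.8209201  211.42050742  90.        ] 55.18810136034745 perp 104.58981076676119
[503.77828343 288.88746133 130.        ] [537.10289688 170.81799775 130.        ] 105.7614983651022
[[622.6 317.8 130. ]
 [505.6 284.1 130. ]
 [537.1 167.3 130. ]
 [654.3 200.7 130. ]]
[579.89876731 242.47502185 130.        ]
shafttop [576.23838306 238.0950231  200.        ]
bowl floor [424.48616283 197.0229956    5.5       ]
```

Emit:
move_arm(deltas=[[0, 0, -0.033, 0, 0.0], [0, 0, -0.033, 0, 0.0], [0, 0, -0.03, 0, 0.0], [0, 0, 0, -7, 0.0], [0.05, 0, 0, -7, 0.0], [0.05, 0, 0, -6, 0.0], [0.05, 0, 0, 0, 0.0], [0, 0, 0, 0, 0.0]])

```text
time_s: 5.05
tool_pos: [427.0, 174.9, 107.5]
tool_rot: [0.403, 0.581, -0.409, 0.577]
contact_force: [-0.6, -0.6, 1.1]
gripper_width: 22.0
```

Emit:
move_arm(deltas=[[0, -0.008, -0.021, 0, 0.0], [0.03, 0, 0, 0, 0.0], [0.03, 0, 0, 0, 0.0], [0, 0, 0, 0, 0.0], [0, 0, 0, 0, 0.05], [0, 0, 0, 0, 0.05], [0, 0, 0, 0, 0.05], [0, 0, 0, 0, 0.05]])

```text
time_s: 5.85
tool_pos: [416.9, 194.3, 53.6]
tool_rot: [0.406, 0.579, -0.405, 0.579]
contact_force: [0.6, -0.2, -0.2]
gripper_width: 48.9
```

Emit:
move_arm(deltas=[[-0.03, 0, 0, 0, 0.06], [-0.05, 0, 0, 7, 0.06], [-0.05, 0, 0, 7, 0.06], [-0.05, 0, 0, 6, 0.06], [-0.04, 0, 0.045, 0, 0.06], [0, 0, 0.05, 0, 0.06], [0, 0, 0.05, 0, 0.06], [0, 0, 0.05, 0, 0.06]])

```text
time_s: 6.65
tool_pos: [415.7, 5.0, 266.8]
tool_rot: [0.501, 0.499, -0.499, 0.501]
contact_force: [0.7, -0.0, -1.1]
gripper_width: 60.0
```

Emit:
move_arm(deltas=[[0, 0.006, 0.05, 0, 0.06], [0, 0.006, 0.05, 0, 0.06], [0, 0.006, 0.05, 0, 0.06], [0, 0.006, 0.05, 0, 0.06], [0, 0.006, 0.05, 0, 0.06], [0, 0.006, 0.05, 0, 0.06], [0, 0.006, 0.05, 0, 0.06], [0, 0.006, 0.05, 0, 0.06]])

```text
time_s: 7.45
tool_pos: [463.4, -392.3, 266.3]
tool_rot: [0.5, 0.5, -0.5, 0.5]
contact_force: [0.7, -0.1, 0.7]
gripper_width: 60.2
```

```bash
cat > wal.py <<'E'
from h import *
def wal(f):
    im,c=shot('wrist',f)
    h=cv2.cvtColor(im,cv2.COLOR_RGB2HSV)
    m=((h[...,0]<15)&(h[...,1]>110)).astype(np.uint8);m[278:]=0
    n,l,st,ce=cv2.connectedComponentsWithStats(m)
    for i in range(1,n):
      if st[i,4]>150:
        pts=np.argwhere(l==i)[:,::-1].astype(np.float32); print(st[i],cv2.minAreaRect(pts),onz(c,*ce[i],14))
E
python3 - <<'E'
from wal import *
go(479,-437,11,-90); wal('w3.png')
E
```

```text
pos [ 463.4 -392.3  266.3] zang -90.0 tilt [ 0.001 -0.    -1.   ]
turn +x by -0.0
AFTER turn: shift x 255.3 y 15.6 z 44.7
[347 164  25  30 420] ((359.0, 178.5), (29.0, 24.0), 90.0) [ 479.81528429 -436.61043375   14.        ]
[ 50 237  40  30 377] ((70.90000915527344, 250.80001831054688), (20.124608993530273, 37.565940856933594), 63.43495178222656) [ 406.05343451 -140.3755835    14.        ]
```

Emit:
move_arm(deltas=[[0, 0.016, 0.045, 0, 0.06], [0.045, 0, 0, 0, 0.06], [0.045, 0, 0, 0, 0.06], [0.045, 0, 0, 0, 0.06], [0.045, 0, 0, 0, 0.06], [0.045, 0, 0, 0, 0.06], [0.02, 0, 0, 0, 0.06], [0.01, 0, 0, 0, 0.06]])

```text
time_s: 8.3
tool_pos: [478.3, -434.3, 8.3]
tool_rot: [0.5, 0.501, -0.5, 0.498]
contact_force: [0.2, -0.2, 0.2]
gripper_width: 59.9
```

Emit:
move_arm(deltas=[[0, 0, 0, 0, 0.06], [0, 0, 0, 0, 0.0], [0, 0, 0, 0, 0.0], [0, 0, 0, 0, 0.0], [0, 0, 0, 0, 0.0], [0, 0, 0, 0, 0.0], [-0.03, 0, 0, 0, 0.0], [-0.05, 0, 0, 0, 0.0]])

```text
time_s: 9.1
tool_pos: [477.4, -433.7, 88.3]
tool_rot: [0.5, 0.502, -0.5, 0.497]
contact_force: [1.4, -0.6, -0.6]
gripper_width: 24.0
```

Emit:
move_arm(deltas=[[-0.05, 0, 0, 0, 0.0], [-0.05, 0, 0, 0, 0.0], [-0.05, 0, 0, 0, 0.0], [-0.03, 0, 0, 0, 0.0], [0, -0.005, -0.048, 0, 0.0], [0, -0.005, -0.048, 0, 0.0], [0, -0.005, -0.048, 0, 0.0], [0, -0.005, -0.048, 0, 0.0]])

```text
time_s: 9.9
tool_pos: [458.9, -241.6, 270.9]
tool_rot: [0.5, 0.5, -0.5, 0.5]
contact_force: [1.3, 0.1, -0.1]
gripper_width: 24.0
```

Emit:
move_arm(deltas=[[0, -0.005, -0.048, 0, 0.0], [0, -0.005, -0.048, 0, 0.0], [0, -0.005, -0.048, 0, 0.0], [0, -0.005, -0.048, 0, 0.0], [0, -0.005, -0.048, 0, 0.0], [0, -0.005, -0.048, 0, 0.0], [0, -0.005, -0.048, 0, 0.0], [0, -0.005, -0.048, 0, 0.0]])

```text
time_s: 10.7
tool_pos: [419.2, 142.3, 271.2]
tool_rot: [0.501, 0.499, -0.5, 0.5]
contact_force: [1.2, 0.2, 0.5]
gripper_width: 24.0
```

Emit:
move_arm(deltas=[[0, -0.005, -0.05, 0, 0.0], [0, 0, 0, 0, 0.0], [0.05, 0, 0, -7, 0.0], [0.05, 0, 0, -7, 0.0], [0.05, 0, 0, -6, 0.0], [0.05, 0, 0, 0, 0.0], [0.01, 0, 0, 0, 0.0], [0, 0, 0, 0, 0.0]])

```text
time_s: 11.5
tool_pos: [414.1, 189.6, 60.0]
tool_rot: [0.405, 0.58, -0.407, 0.578]
contact_force: [-0.2, -0.2, -0.0]
gripper_width: 24.2
```

Emit:
move_arm(deltas=[[0.01, 0, 0, 0, 0.0], [0, 0, 0, 0, 0.0], [0, 0, 0, 0, 0.05], [0, 0, 0, 0, 0.05], [0, 0, 0, 0, 0.05], [0, 0, 0, 0, 0.05], [-0.03, 0, 0, 0, 0.05], [-0.05, 0, 0, 0, 0.05]])

```text
time_s: 12.3
tool_pos: [412.9, 189.4, 129.5]
tool_rot: [0.404, 0.58, -0.407, 0.578]
contact_force: [0.8, -0.5, 0.3]
gripper_width: 49.9
```

Emit:
move_arm(deltas=[[-0.05, 0, 0, 7, 0.06], [-0.03, 0, 0, 7, 0.06], [-0.02, 0, 0, 6, 0.06], [0, -0.01, 0.048, 0, 0.06], [0, -0.01, 0.048, 0, 0.06], [0, -0.01, 0.048, 0, 0.06], [0, -0.01, 0.048, 0, 0.06], [0, 0, 0.048, 0, 0.06]])

```text
time_s: 13.1
tool_pos: [373.2, -51.3, 231.1]
tool_rot: [0.5, 0.5, -0.5, 0.5]
contact_force: [2.2, 0.5, -0.5]
gripper_width: 59.7
```

Emit:
move_arm(deltas=[[0, 0, 0.048, 0, 0.06], [0, 0, 0.048, 0, 0.06], [0, 0, 0.044, 0, 0.06], [0, 0, 0, 0, 0.06], [0, 0, 0, 0, 0.06], [0, 0, 0, 0, 0.06], [0, 0, 0, 0, 0.06], [0, 0, 0, 0, 0.06]])

```text
time_s: 13.9
tool_pos: [374.8, -188.6, 230.8]
tool_rot: [0.5, 0.5, -0.5, 0.5]
contact_force: [-0.0, 0.2, 0.4]
gripper_width: 60.0
```

```bash
python3 - <<'E'
from h import *
print(pose()[0],sense()['gripper_width'])
a,c=shot('wrist','w4r.png')
b,ct=shot('top','t4r.png')
o=np.zeros((480,800,3),np.uint8);o[:, :640]=a[:,:,::-1]
o[:240,640:]=cv2.resize(b[190:250,250:290],None,fx=4,fy=4)[:,:160,::-1]
cv2.imwrite('pics/w4.png',o)
E
```

```text
[ 374.77341347 -188.62901332  230.76053977] 59.967238859791316
```

View pics/w4.png

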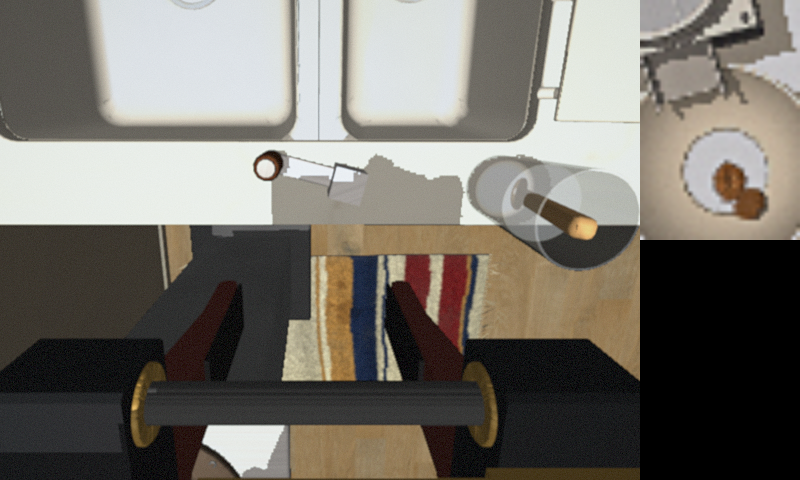

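```bash
python3 - <<'E'
from h import *
b=cv2.imread('pics/raw_w4r.png')[140:230,240:400]
g=cv2.resize(b,None,fx=5,fy=5,interpolation=cv2.INTER_CUBIC)
l=cv2.cvtColor(g,cv2.COLOR_BGR2LAB);l[...,0]=cv2.createCLAHE(4,(4,4)).apply(l[...,0]);g=cv2.cvtColor(l,cv2.COLOR_LAB2BGR)
cv2.imwrite('pics/w4z.png',g)
c=cal('w4r.png')
a=onz(c,265,168,56.5);h=onz(c,349,178,36);print(a,h,np.linalg.norm((a-h)[:2]),np.degrees(np.arctan2(*(a-h)[[1,0]])))
E
```

```text
[ 411.00285489 -149.19879628   56.5       ] [ 400.21891612 -217.98875301   36.        ] 69.63010472006923 81.09047299773917
```

View pics/w4z.png

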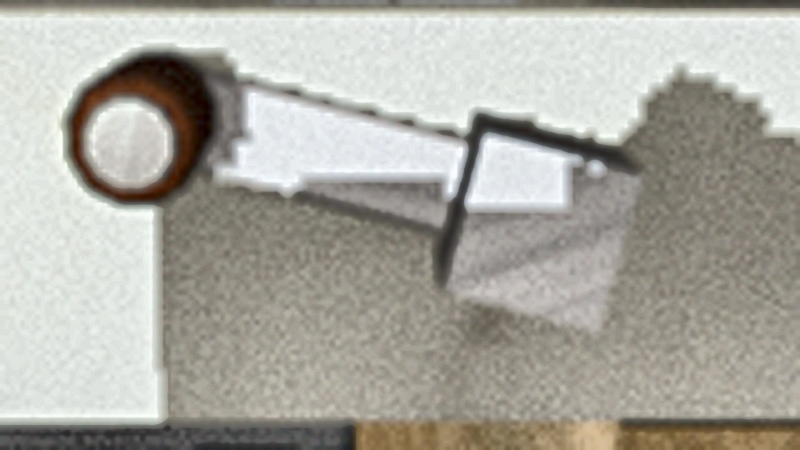

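Emit:
move_arm(deltas=[[0, 0.019, 0.029, 0, 0.06], [0, 0, 0, -8.5, 0.06], [0, 0, 0, -8.5, 0.06], [0, 0, 0, -8.5, 0.06], [0, 0, 0, -8.5, 0.06], [0, 0, 0, -8.5, 0.06], [0, 0, 0, -8.5, 0.06], [0, 0, 0, -8.5, 0.06]])

```text
time_s: 14.8
tool_pos: [393.7, -218.3, 230.7]
tool_rot: [0.184, 0.683, -0.184, 0.683]
contact_force: [0.2, -0.2, 0.5]
gripper_width: 60.1
```

Emit:
move_arm(deltas=[[0.02, 0, 0, -8.5, 0.06], [0.03, 0, 0, -8, 0.06], [0.03, 0, 0, 0, 0.06], [0, 0, 0, 0, 0.06], [0, 0, 0, 0, 0.06], [0, 0, 0, 0, 0.06], [0, 0, 0, 0, 0.06], [0, 0, 0, 0, 0.06]])

```text
time_s: 15.6
tool_pos: [394.2, -218.9, 151.7]
tool_rot: [0.086, 0.701, -0.087, 0.702]
contact_force: [-0.2, -0.5, 0.5]
gripper_width: 60.2
```

```bash
python3 - <<'E'
from h import *
c=cal('w4r.png')
a=onz(c,265.8,168.4,56.5);h=onz(c,349,185.6,36);print(a,h,np.linalg.norm((a-h)[:2]),np.degrees(np.arctan2(*(a-h)[[1,0]])))
go(h[0],h[1],15,-14);print(np.round(sense()['q'],2))
im,c=shot('wrist','w5.png')
E
```

```text
[ 410.68738666 -149.8261628    56.5       ] [ 393.72398519 -218.15124334   36.        ] 70.39938651465177 76.05682184399062
pos [ 394.2 -218.9  151.7] zang -14.0 tilt [ 0.002 -0.001 -1.   ]
turn +x by -0.0
AFTER turn: shift x 136.7 y 0.6 z -0.6
[ 0.45  0.2  -0.05  2.08  0.01  0.86  0.14]
```

View pics/w5.png

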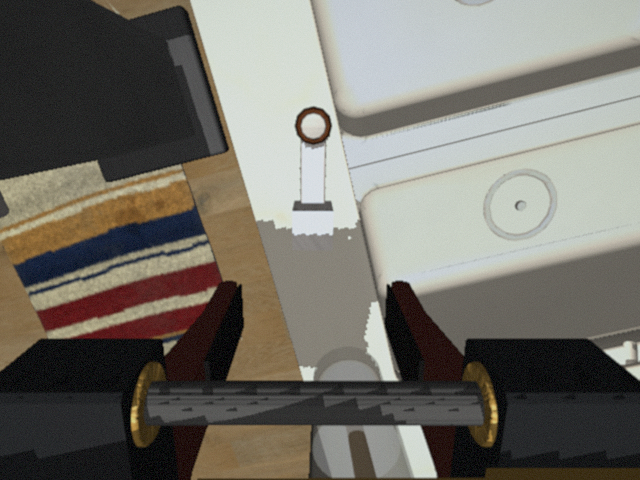

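```bash
python3 - <<'E'
from h import *
c=cal('w4r.png');t=cal('top0.png');s=cal('side0.png')
print('end w/top',two(c,(586,229),t,(365+(649-392)/3.3,190+166/3.3)))
print('end top/side',two(t,(365+(649-392)/3.3,190+166/3.3),s,(290+(455-392)/2.08,285+(268-250)/2.08)))
print('glass base side', onz(s,290+(438-392)/2.08,285+(462-250)/2.08,5))
print('glass top w4', onz(c,588,218,139),'tip',onz(c,519,190,20))
E
```

```text
end w/top (array([ 398.43658672, -325.82462123,  190.03049597]), np.float64(4.156240290425873))
end top/side (array([ 399.48846955, -326.49322582,  192.524187  ]), np.float64(0.9921474933656095))
glass base side [ 386.21544852 -369.62962125    5.        ]
glass top w4 [ 390.32715297 -358.50726031  139.        ] tip [ 387.43506871 -371.78980838   20.        ]
```

Emit:
move_arm(deltas=[[0.04, 0, 0, 0, 0.06], [0.04, 0, 0, 0, 0.06], [0.03, 0, 0, 0, 0.06], [0.018, 0, 0, 0, 0.06], [0.009, 0, 0, 0, 0.06], [0, 0, 0, 0, 0.06], [0, 0, 0, 0, 0.06], [0, 0, 0, 0, 0.06]], grip_force=45)

```text
time_s: 16.45
tool_pos: [394.4, -219.0, 14.8]
tool_rot: [0.086, 0.701, -0.087, 0.703]
contact_force: [-0.3, -0.5, 0.1]
gripper_width: 59.6
```

Emit:
move_arm(deltas=[[0, 0, 0, 0, 0.0], [0, 0, 0, 0, 0.0], [0, 0, 0, 0, 0.0], [0, 0, 0, 0, 0.0], [0, 0, 0, 0, 0.0], [0, 0, 0, 0, 0.0], [0, 0, 0, 0, 0.0], [0, 0, 0, 0, 0.0]])

```text
time_s: 17.25
tool_pos: [393.6, -218.7, 13.8]
tool_rot: [0.086, 0.702, -0.086, 0.702]
contact_force: [-1.4, -1.0, 4.0]
gripper_width: 27.9
```

```bash
python3 - <<'E'
from h import *
go(394,-218,15,-14)
print(sense()['gripper_width'])
E
```

```text
pos [ 393.6 -218.7   13.8] zang -14.0 tilt [ 0. -0. -1.]
turn +x by -0.0
AFTER turn: shift x -1.2 y 0.8 z 0.2
27.864452555330647
```

Emit:
move_arm(deltas=[[-0.03, 0, 0, 0, 0.0], [-0.05, 0, 0, 0, 0.0], [-0.05, 0, 0, 0, 0.0], [-0.05, 0, 0, 0, 0.0], [-0.05, 0, 0, 0, 0.0], [-0.05, 0, 0, 0, 0.0], [0, 0.02, 0, 0, 0.0], [0, 0.04, 0, 0, 0.0]])

```text
time_s: 18.05
tool_pos: [408.1, -162.4, 295.0]
tool_rot: [0.088, 0.701, -0.089, 0.703]
contact_force: [2.0, 1.4, -1.4]
gripper_width: 27.8
```

Emit:
move_arm(deltas=[[0, 0.046, 0, 0, 0.0], [0, 0.046, 0, 0, 0.0], [0, 0.046, 0, 0, 0.0], [0, 0.046, 0, 0, 0.0], [0, 0.046, 0, 0, 0.0], [0, 0.046, 0, 0, 0.0], [0, 0.02, 0, 0, 0.0], [0, 0, 0, 0, 0.0]])

```text
time_s: 18.85
tool_pos: [479.5, 130.2, 292.8]
tool_rot: [0.085, 0.703, -0.084, 0.701]
contact_force: [-0.1, -0.2, -2.2]
gripper_width: 27.7
```

```bash
python3 - <<'E'
from h import *
go(578,240,260)
im,c=shot('wrist','w6.png');print(proj(c,[578,240,207]),proj(c,[578,240,176]))
E
```

```text
pos [479.5 130.2 292.8] zang -13.7 tilt [-0.002  0.001 -1.   ]
AFTER turn: shift x 32.8 y 130.0 z 69.6
[445.83912431  12.31579878] [430.37750855  24.45796921]
```

View pics/w6.png

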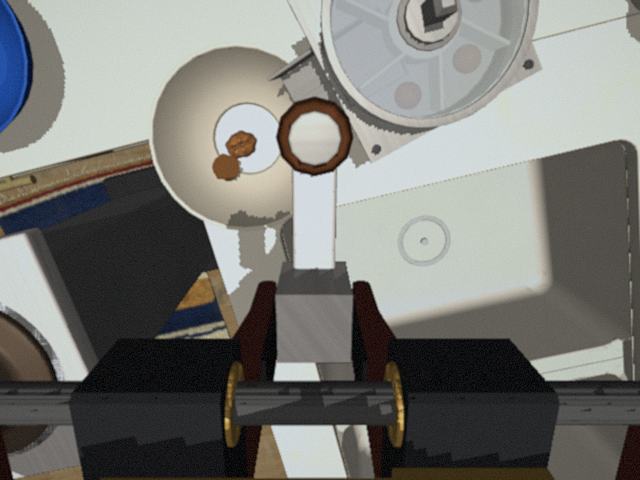

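Emit:
move_arm(deltas=[[0, 0.03, 0, 0, 0.0], [0, 0.03, 0, 0, 0.0], [0, 0, 0, 0, 0.0], [0, 0, 0, 0, 0.0], [0, 0, 0, 0, 0.0], [0, 0, 0, 0, 0.0], [0, 0, 0, 0, 0.0], [0, 0, 0, 0, 0.0]])

```text
time_s: 19.7
tool_pos: [494.6, 184.3, 293.8]
tool_rot: [0.087, 0.702, -0.087, 0.702]
contact_force: [-0.1, -0.4, -2.1]
gripper_width: 27.9
```

```bash
python3 - <<'E'
from h import *
go(578,240,260)
im,c=shot('wrist','w7r.png');u,v=proj(c,[578,240,207]);print(u,v,proj(c,[578,240,176]))
u=int(u)-60;v=max(0,int(v)-50);print(u,v)
b=im[v:v+110,u:u+120,::-1]
o=cv2.resize(b,None,fx=5,fy=5,interpolation=cv2.INTER_CUBIC);cv2.imwrite('pics/w7.png',o)
E
```

```text
pos [494.6 184.3 293.8] zang -14.1 tilt [ 0. -0. -1.]
AFTER turn: shift x 33.8 y 74.3 z 67.4
432.4775947094018 120.73310740108043 [419.33748469 120.12131942]
372 70
```

View pics/w7.png

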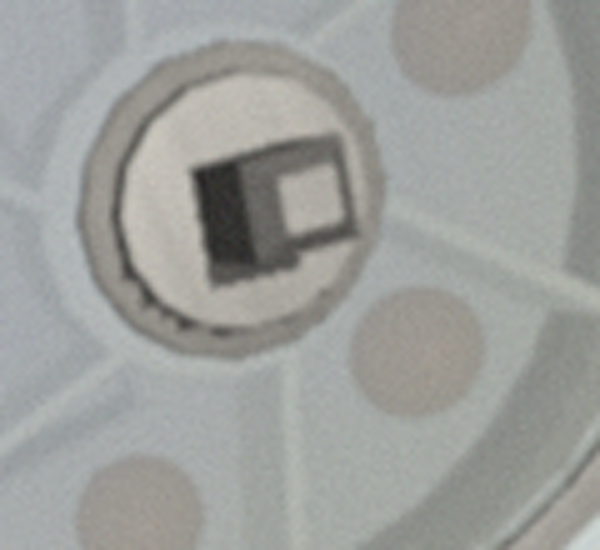

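```bash
python3 - <<'E'
from h import *
c=cal('w7r.png')
f=lambda x,y,z:onz(c,372+(x+.5)/5-.5,70+(y+.5)/5-.5,z)
T=np.array([f(*p,207) for p in [(280,180),(338,165),(350,222),(290,238)]]);S=np.array([f(*p,202) for p in [(243,158),(338,135),(357,235),(262,265)]])
for P in (T,S):
  print(P.mean(0).round(1),[(round(float(np.linalg.norm(d)),1),round(float(np.degrees(np.arctan2(d[1],d[0]))%90),1)) for d in np.roll(P,-1,0)-P])
print('collar centre', f(238,200,176), f(232,197,170))
E
```

```text
[580.1 245.6 207. ] [(6.6, 0.0), (6.5, 2.9), (6.9, 0.6), (6.5, 0.3)]
[579.9 246.  202. ] [(11.0, 89.1), (11.5, 1.8), (11.3, 3.2), (12.3, 0.4)]
collar centre [579.04498552 246.40236572 176.        ] [579.77310947 246.68079399 170.        ]
```

Emit:
move_arm(deltas=[[0, 0, 0, -7.5, 0.0], [0, 0, 0, -7.5, 0.0], [0, 0.03, 0.044, 0, 0.0], [0, 0.03, 0.043, 0, 0.0], [0.02, 0, 0, 0, 0.0], [0.02, 0, 0, 0, 0.0], [0.01, 0, 0, 0, 0.0], [0, 0, 0, 0, 0.0]])

```text
time_s: 20.55
tool_pos: [575.1, 242.4, 242.2]
tool_rot: [-0.006, 0.708, 0.005, 0.706]
contact_force: [-0.9, 0.2, -1.5]
gripper_width: 27.9
```

```bash
python3 - <<'E'
from h import *
go(580,245.5,190,1);s=sense();print(s['contact_force'],s['wrist_torque'],np.round(s['q'],2))
E
```

```text
pos [575.1 242.4 242.2] zang 1.0 tilt [-0.003 -0.001 -1.   ]
turn +x by -0.0
AFTER turn: shift x 52.2 y 3.0 z 4.9
[-0.87154847  0.15748    -1.481829  ] [-0.12848515 -0.04635551  0.02379685] [-0.15  0.44 -0.46  1.55  0.2   1.21 -0.63]
```

Correct sideways, then lower slowly to just past the shaft top.

Emit:
move_arm(deltas=[[0, 0.003, 0.005, 0, 0.0], [0, 0, 0, 0, 0.0], [0.006, 0, 0, 0, 0.0], [0.006, 0, 0, 0, 0.0], [0.005, 0, 0, 0, 0.0], [0.005, 0, 0, 0, 0.0], [0.004, 0, 0, 0, 0.0], [0, 0, 0, 0, 0.0]])

```text
time_s: 21.35
tool_pos: [580.4, 246.0, 216.8]
tool_rot: [-0.006, 0.707, 0.006, 0.707]
contact_force: [-0.4, -0.4, -2.6]
gripper_width: 27.7
```

```bash
python3 - <<'E'
from h import *
go(580,245.5,190,1);s=sense();print(s['contact_force'],s['wrist_torque'])
E
```

```text
pos [580.4 246.  216.8] zang 1.0 tilt [-0.001 -0.001 -1.   ]
turn +x by -0.0
AFTER turn: shift x 26.8 y -0.5 z -0.5
[-0.44093639 -0.36494669 -2.56474166] [-0.05814232 -0.09230509 -0.01886541]
```

Emit:
move_arm(deltas=[[0.003, 0, 0, 0, 0.0], [0.003, 0, 0, 0, 0.0], [0.003, 0, 0, 0, 0.0], [0.003, 0, 0, 0, 0.0], [0.003, 0, 0, 0, 0.0], [0, 0, 0, 0, 0.0], [0, 0, 0, 0, 0.0], [0, 0, 0, 0, 0.0]])

```text
time_s: 22.15
tool_pos: [580.7, 245.7, 202.3]
tool_rot: [-0.006, 0.707, 0.006, 0.707]
contact_force: [-0.3, -3.1, -3.8]
gripper_width: 27.2
```

Emit:
move_arm(deltas=[[0.003, 0, 0, 0, 0.0], [0.003, 0, 0, 0, 0.0], [0.003, 0, 0, 0, 0.0], [0.003, 0, 0, 0, 0.0], [0.002, 0, 0, 0, 0.0], [0, 0, 0, 0, 0.0], [0, 0, 0, 0, 0.0], [0, 0, 0, 0, 0.0]])

```text
time_s: 22.95
tool_pos: [581.0, 245.7, 189.9]
tool_rot: [-0.006, 0.707, 0.006, 0.707]
contact_force: [-2.4, -7.7, 7.4]
gripper_width: 27.5
```

```bash
python3 - <<'E'
from h import *
go(580,245.5,190,1);s=sense();print(s['contact_force'],s['wrist_torque'],s['gripper_width'])
E
```

```text
pos [581.  245.7 189.9] zang 0.9 tilt [ 0.001 -0.001 -1.   ]
turn +x by -0.1
AFTER turn: shift x -0.1 y -0.2 z -1.0
[-2.38258455 -7.71317208  7.42904887] [-1.59385178  0.58547414  0.03250702] 27.53783013975515
```

Emit:
move_arm(deltas=[[0, 0, 0, 0, 0.06], [0, 0, 0, 0, 0.06], [0, 0, 0, 0, 0.06], [0, 0, 0, 0, 0.06], [-0.03, 0, 0, 0, 0.06], [-0.03, 0, 0, 0, 0.06], [0, 0.035, 0, 0, 0.06], [0, 0.035, 0, 0, 0.06]])

```text
time_s: 23.75
tool_pos: [580.7, 316.3, 250.2]
tool_rot: [-0.005, 0.706, 0.005, 0.708]
contact_force: [0.9, -0.1, -0.4]
gripper_width: 60.1
```

```bash
python3 - <<'E'
from h import *
go(579.3,315,198,1)
a,c=shot('wrist','w8r.png');b,ct=shot('side','s8r.png');d,_=shot('top','t8r.png')
o=np.zeros((600,800,3),np.uint8);o[:360,:480]=cv2.resize(a,(480,360),interpolation=cv2.INTER_AREA)[:,:,::-1]
o[:400,480:]=cv2.resize(b[150:275,300:400],(320,400))[:,:,::-1]
o[360:,:240]=cv2.resize(d[140:260,230:310],None,fx=2,fy=2)[:,:,::-1][:,:160].repeat(1,0)[:, :].copy() if 0 else cv2.resize(d[150:250,220:320],(240,240))[:,:,::-1]
cv2.imwrite('pics/w8.png',o)
E
```

```text
pos [580.7 316.3 250.2] zang 0.8 tilt [ 0.003  0.001 -1.   ]
turn +x by -0.2
AFTER turn: shift x 52.2 y -1.3 z -1.5
```

View pics/w8.png

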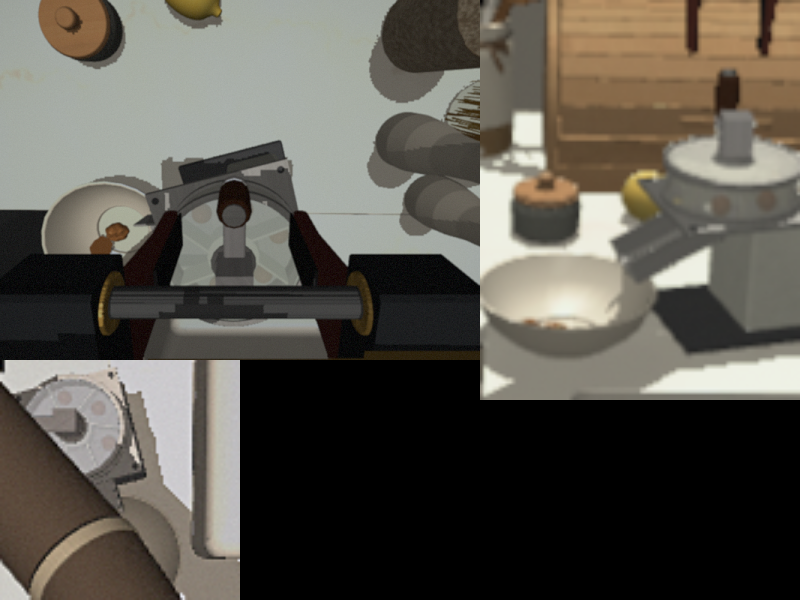

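Emit:
move_arm(deltas=[[0, -0.001, -0.001, 0, 0.06], [0.02, 0, 0, 0, 0.06], [0.02, 0, 0, 0, 0.06], [0.012, 0, 0, 0, 0.06], [0, 0, 0, 0, 0.0], [0, 0, 0, 0, 0.0], [0, 0, 0, 0, 0.0], [0, 0, 0, 0, 0.0]], grip_force=15)

```text
time_s: 24.7
tool_pos: [579.1, 315.4, 197.7]
tool_rot: [-0.006, 0.707, 0.006, 0.708]
contact_force: [0.0, -0.4, -0.1]
gripper_width: 31.7
```

Emit:
move_arm(deltas=[[0, 0, 0, 0, 0.0], [0, 0, 0, 0, 0.0], [0, 0, 0, 0, 0.0], [0, 0, 0, 0, 0.0], [0, 0, 0, 0, 0.0], [0, 0, 0, 0, 0.0], [0, 0, 0, 0, 0.0], [0, 0, 0, 0, 0.0]])

```text
time_s: 25.5
tool_pos: [578.7, 315.4, 196.9]
tool_rot: [-0.006, 0.707, 0.006, 0.707]
contact_force: [0.3, 0.9, 3.1]
gripper_width: 22.4
```

First third of a turn, then check tracking.

Emit:
move_arm(deltas=[[0, -0.0024, 0.0181, 0, 0.0], [0, -0.007, 0.0169, 0, 0.0], [0, -0.0111, 0.0145, 0, 0.0], [0, -0.0145, 0.0111, 0, 0.0], [0, -0.0169, 0.007, 0, 0.0], [0, -0.0181, 0.0024, 0, 0.0], [0, 0, 0, 0, 0.0], [0, 0, 0, 0, 0.0]])

```text
time_s: 26.3
tool_pos: [650.4, 244.5, 196.9]
tool_rot: [-0.005, 0.707, 0.005, 0.707]
contact_force: [-1.0, -0.1, 3.9]
gripper_width: 22.4
```

```bash
python3 - <<'E'
from h import *
go(580+70,245.5,197,1);s=sense();print(s['contact_force'],s['wrist_torque'],s['gripper_width'])
E
```

```text
pos [650.4 244.5 196.9] zang 0.8 tilt [ 0.    -0.001 -1.   ]
turn +x by -0.2
AFTER turn: shift x -0.1 y 1.1 z -0.4
[-1.04766398 -0.09687821  3.8823792 ] [-0.12184664  0.27062244 -0.02377784] 22.351804571518677
```

Emit:
move_arm(deltas=[[0, -0.0181, -0.0024, 0, 0.0], [0, -0.0169, -0.007, 0, 0.0], [0, -0.0145, -0.0111, 0, 0.0], [0, -0.0111, -0.0145, 0, 0.0], [0, -0.007, -0.0169, 0, 0.0], [0, -0.0024, -0.0181, 0, 0.0], [0, 0.0024, -0.0181, 0, 0.0], [0, 0.007, -0.0169, 0, 0.0]])

```text
time_s: 27.1
tool_pos: [546.3, 182.3, 196.9]
tool_rot: [-0.005, 0.706, 0.005, 0.708]
contact_force: [3.1, 2.9, 1.6]
gripper_width: 22.0
```

Emit:
move_arm(deltas=[[0, 0.0111, -0.0145, 0, 0.0], [0, 0.0145, -0.0111, 0, 0.0], [0, 0.0169, -0.007, 0, 0.0], [0, 0.0181, -0.0024, 0, 0.0], [0, 0.0181, 0.0024, 0, 0.0], [0, 0.0169, 0.007, 0, 0.0], [0, 0.0145, 0.0111, 0, 0.0], [0, 0.0111, 0.0145, 0, 0.0]])

```text
time_s: 27.9
tool_pos: [543.9, 304.9, 196.6]
tool_rot: [-0.007, 0.707, 0.005, 0.707]
contact_force: [0.3, -5.0, 3.1]
gripper_width: 22.8
```

Emit:
move_arm(deltas=[[0, 0.007, 0.0169, 0, 0.0], [0, 0.0024, 0.0181, 0, 0.0], [0, -0.0024, 0.0181, 0, 0.0], [0, -0.007, 0.0169, 0, 0.0], [0, -0.0111, 0.0145, 0, 0.0], [0, -0.0145, 0.0111, 0, 0.0], [0, -0.0169, 0.007, 0, 0.0], [0, -0.0181, 0.0024, 0, 0.0]])

```text
time_s: 28.7
tool_pos: [650.3, 247.1, 196.9]
tool_rot: [-0.005, 0.707, 0.007, 0.707]
contact_force: [-2.6, 2.3, 4.2]
gripper_width: 22.6
```

```bash
python3 - <<'E'
from h import *
go(580+70,245.5,197,1);s=sense();print(s['contact_force'],s['wrist_torque'],s['gripper_width'])
E
```

```text
pos [650.3 247.1 196.9] zang 1.0 tilt [ 0.001  0.002 -1.   ]
turn +x by 0.0
AFTER turn: shift x -0.1 y -1.6 z -0.3
[-2.60684517  2.28861019  4.19266111] [ 0.48258826  0.74389332 -0.05597876] 22.58009974887692
```

Very good tracking; second and third turns, with a look at the bowl after each.

Emit:
move_arm(deltas=[[0, -0.0181, -0.0024, 0, 0.0], [0, -0.0169, -0.007, 0, 0.0], [0, -0.0145, -0.0111, 0, 0.0], [0, -0.0111, -0.0145, 0, 0.0], [0, -0.007, -0.0169, 0, 0.0], [0, -0.0024, -0.0181, 0, 0.0], [0, 0.0024, -0.0181, 0, 0.0], [0, 0.007, -0.0169, 0, 0.0]])

```text
time_s: 29.5
tool_pos: [545.5, 182.9, 196.7]
tool_rot: [-0.006, 0.707, 0.005, 0.708]
contact_force: [4.2, 3.3, 0.4]
gripper_width: 22.5
```

Emit:
move_arm(deltas=[[0, 0.0111, -0.0145, 0, 0.0], [0, 0.0145, -0.0111, 0, 0.0], [0, 0.0169, -0.007, 0, 0.0], [0, 0.0181, -0.0024, 0, 0.0], [0, 0.0181, 0.0024, 0, 0.0], [0, 0.0169, 0.007, 0, 0.0], [0, 0.0145, 0.0111, 0, 0.0], [0, 0.0111, 0.0145, 0, 0.0]])

```text
time_s: 30.3
tool_pos: [543.4, 305.0, 196.4]
tool_rot: [-0.007, 0.707, 0.005, 0.707]
contact_force: [1.7, -5.5, 2.9]
gripper_width: 22.1
```

Emit:
move_arm(deltas=[[0, 0.007, 0.0169, 0, 0.0], [0, 0.0024, 0.0181, 0, 0.0], [0, -0.0024, 0.0181, 0, 0.0], [0, -0.007, 0.0169, 0, 0.0], [0, -0.0111, 0.0145, 0, 0.0], [0, -0.0145, 0.0111, 0, 0.0], [0, -0.0169, 0.007, 0, 0.0], [0, -0.0181, 0.0024, 0, 0.0]])

```text
time_s: 31.1
tool_pos: [650.3, 245.9, 196.9]
tool_rot: [-0.006, 0.707, 0.006, 0.707]
contact_force: [-2.5, 2.4, 4.6]
gripper_width: 22.0
```

```bash
python3 - <<'E'
from h import *
go(580+70,245.5,197,1);s=sense();print(s['contact_force'],s['wrist_torque'],s['gripper_width'])
E
```

```text
pos [650.3 245.9 196.9] zang 1.0 tilt [ 0.001  0.001 -1.   ]
turn +x by -0.0
AFTER turn: shift x -0.1 y -0.4 z -0.3
[-2.53295587  2.43763542  4.60702597] [ 0.41849771  0.87031882 -0.00252738] 21.9919395839789
```

Emit:
move_arm(deltas=[[0, -0.0181, -0.0024, 0, 0.0], [0, -0.0169, -0.007, 0, 0.0], [0, -0.0145, -0.0111, 0, 0.0], [0, -0.0111, -0.0145, 0, 0.0], [0, -0.007, -0.0169, 0, 0.0], [0, -0.0024, -0.0181, 0, 0.0], [0, 0.0024, -0.0181, 0, 0.0], [0, 0.007, -0.0169, 0, 0.0]])

```text
time_s: 31.9
tool_pos: [545.4, 182.9, 196.7]
tool_rot: [-0.005, 0.707, 0.006, 0.708]
contact_force: [4.7, 5.1, -0.3]
gripper_width: 21.9
```

Emit:
move_arm(deltas=[[0, 0.0111, -0.0145, 0, 0.0], [0, 0.0145, -0.0111, 0, 0.0], [0, 0.0169, -0.007, 0, 0.0], [0, 0.0181, -0.0024, 0, 0.0], [0, 0.0181, 0.0024, 0, 0.0], [0, 0.0169, 0.007, 0, 0.0], [0, 0.0145, 0.0111, 0, 0.0], [0, 0.0111, 0.0145, 0, 0.0]])

```text
time_s: 32.7
tool_pos: [543.1, 304.6, 196.4]
tool_rot: [-0.007, 0.707, 0.005, 0.707]
contact_force: [0.5, -3.8, 2.9]
gripper_width: 22.0
```

Emit:
move_arm(deltas=[[0, 0.007, 0.0169, 0, 0.0], [0, 0.0024, 0.0181, 0, 0.0], [0, 0, 0, 0, 0.0], [0, 0, 0, 0, 0.06], [0, 0, 0, 0, 0.06], [0, 0, 0, 0, 0.06], [-0.03, 0, 0, 0, 0.06], [-0.03, 0, 0, 0, 0.06]])

```text
time_s: 33.5
tool_pos: [577.6, 314.3, 256.4]
tool_rot: [-0.007, 0.708, 0.005, 0.706]
contact_force: [-0.2, -0.4, 0.5]
gripper_width: 57.9
```

```bash
python3 - <<'E'
from h import *
go(580,245.5,250,1)
a,c=shot('wrist','w9r.png')
o=np.zeros((600,800,3),np.uint8);o[:480,:640]=a[:,:,::-1]
b,ct=shot('side','s9r.png')
o[:200,640:]=cv2.resize(b[150:275,300:400],(160,200))[:,:,::-1]
cv2.imwrite('pics/w9.png',o)
E
```

```text
pos [577.6 314.3 256.4] zang 1.0 tilt [-0.002 -0.002 -1.   ]
turn +x by -0.0
AFTER turn: shift x 6.4 y -68.9 z 1.2
```

View pics/w9.png

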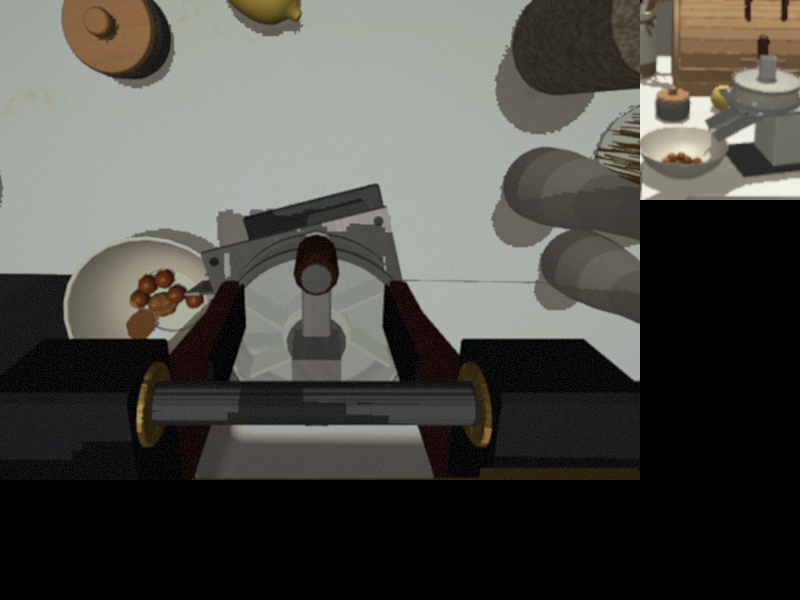

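Emit:
move_arm(deltas=[[0, -0.035, 0.001, 0, 0.06], [0, -0.034, 0, 0, 0.06], [0, 0, 0, 0, 0.06], [0.025, 0, 0, 0, 0.06], [0.025, 0, 0, 0, 0.06], [0.015, 0, 0, 0, 0.06], [0, 0, 0, 0, 0.06], [0, 0, 0, 0, 0.06]], grip_force=45)

```text
time_s: 34.4
tool_pos: [580.7, 246.6, 192.0]
tool_rot: [-0.006, 0.707, 0.006, 0.707]
contact_force: [0.2, 0.4, 0.3]
gripper_width: 59.7
```

Emit:
move_arm(deltas=[[0, 0, 0, 0, 0.0], [0, 0, 0, 0, 0.0], [0, 0, 0, 0, 0.0], [0, 0, 0, 0, 0.0], [0, 0, 0, 0, 0.0], [0, 0, 0, 0, 0.0], [-0.004, 0, 0, 0, 0.0], [-0.004, 0, 0, 0, 0.0]])

```text
time_s: 35.2
tool_pos: [580.2, 246.2, 199.1]
tool_rot: [-0.006, 0.708, 0.006, 0.707]
contact_force: [-2.0, 0.5, -3.6]
gripper_width: 27.9
```

```bash
python3 - <<'E'
from h import *
go(580,245.5,190,1);s=sense();print(s['contact_force'],s['wrist_torque'],s['gripper_width'])
E
```

```text
pos [580.2 246.2 199.1] zang 1.0 tilt [-0.002 -0.    -1.   ]
turn +x by -0.0
AFTER turn: shift x 9.1 y -0.7 z -0.2
[-2.02015298  0.49016257 -3.5625544 ] [0.12902497 0.27268253 0.04011507] 27.863879928501735
```

Emit:
move_arm(deltas=[[-0.005, 0, 0, 0, 0.0], [-0.005, 0, 0, 0, 0.0], [-0.01, 0, 0, 0, 0.0], [-0.02, 0, 0, 0, 0.0], [-0.03, 0, 0, 0, 0.0], [-0.03, 0, 0, 7.5, 0.0], [0, 0, 0, 7.5, 0.0], [0, 0, 0, 0, 0.0]])

```text
time_s: 36.0
tool_pos: [581.8, 246.1, 302.0]
tool_rot: [0.088, 0.7, -0.087, 0.703]
contact_force: [0.6, -0.3, -2.3]
gripper_width: 27.5
```

Emit:
move_arm(deltas=[[0, -0.03, -0.008, 0, 0.0], [0, -0.045, -0.01, 0, 0.0], [0, -0.045, -0.01, 0, 0.0], [0, -0.045, -0.01, 0, 0.0], [0, -0.045, -0.01, 0, 0.0], [0, -0.045, -0.01, 0, 0.0], [0, -0.045, -0.01, 0, 0.0], [0, -0.045, 0, 0, 0.0]])

```text
time_s: 36.8
tool_pos: [429.3, -73.6, 299.9]
tool_rot: [0.084, 0.702, -0.085, 0.702]
contact_force: [0.1, -0.7, -2.2]
gripper_width: 28.0
```

Emit:
move_arm(deltas=[[0, -0.045, 0, 0, 0.0], [0, -0.045, 0, 0, 0.0], [0, -0.045, 0, 0, 0.0], [0, -0.016, 0, 0, 0.0], [0, 0, 0, 0, 0.0], [0.05, 0, 0, 0, 0.0], [0.05, 0, 0, 0, 0.0], [0, 0, 0, 0, 0.0]])

```text
time_s: 37.6
tool_pos: [391.1, -215.8, 194.8]
tool_rot: [0.086, 0.705, -0.084, 0.699]
contact_force: [-0.2, 0.4, -2.4]
gripper_width: 28.0
```

```bash
python3 - <<'E'
from h import *
go(393.6,-218.7,17,-14);s=sense();print(s['contact_force'],s['wrist_torque'],s['gripper_width'])
E
```

```text
pos [ 391.1 -215.8  194.8] zang -13.8 tilt [-0.009  0.005 -1.   ]
turn +x by 0.2
AFTER turn: shift x 177.8 y -2.3 z 3.1
[-0.16836799  0.38981071 -2.35143473] [-0.04182669 -0.02605337 -0.03259066] 27.993756200596117
```

Lower to just above the worktop, then feel for contact.

Emit:
move_arm(deltas=[[0.04, -0.002, 0.003, 0, 0.0], [0.05, 0, 0, 0, 0.0], [0.04, 0, 0, 0, 0.0], [0.025, 0, 0, 0, 0.0], [0.01, 0, 0, 0, 0.0], [0.005, 0, 0, 0, 0.0], [0, 0, 0, 0, 0.0], [0, 0, 0, 0, 0.0]])

```text
time_s: 38.4
tool_pos: [398.1, -221.7, 31.2]
tool_rot: [0.086, 0.701, -0.087, 0.703]
contact_force: [-0.6, -0.3, -1.3]
gripper_width: 27.6
```

Emit:
move_arm(deltas=[[0.002, 0, 0, 0, 0.0], [0.002, 0, 0, 0, 0.0], [0.002, 0, 0, 0, 0.0], [0.002, 0, 0, 0, 0.0], [0, 0, 0, 0, 0.0], [0, 0, 0, 0, 0.0], [0, 0, 0, 0, 0.0], [0, 0, 0, 0, 0.0]])

```text
time_s: 39.2
tool_pos: [397.0, -221.2, 21.7]
tool_rot: [0.086, 0.702, -0.086, 0.702]
contact_force: [-0.6, -0.1, -1.5]
gripper_width: 27.8
```

Emit:
move_arm(deltas=[[0.001, 0.001, -0.003, 0, 0.0], [0.002, 0, 0, 0, 0.0], [0.002, 0, 0, 0, 0.0], [0.001, 0, 0, 0, 0.0], [0.001, 0, 0, 0, 0.0], [0, 0, 0, 0, 0.0], [0, 0, 0, 0, 0.0], [0, 0, 0, 0, 0.0]])

```text
time_s: 40.0
tool_pos: [394.0, -219.9, 15.7]
tool_rot: [0.086, 0.702, -0.087, 0.702]
contact_force: [-5.9, 0.9, 19.0]
gripper_width: 27.6
```

Emit:
move_arm(deltas=[[0, 0, 0, 0, 0.06], [0, 0, 0, 0, 0.06], [0, 0, 0, 0, 0.06], [-0.03, 0, 0, 0, 0.06], [-0.05, 0, 0, 0, 0.06], [-0.05, 0, 0, 0, 0.06], [-0.05, 0, 0, 0, 0.06], [-0.05, 0, 0, 0, 0.06]])

```text
time_s: 40.8
tool_pos: [393.8, -219.2, 246.7]
tool_rot: [0.086, 0.702, -0.086, 0.702]
contact_force: [0.1, -1.0, 0.2]
gripper_width: 60.1
```

Emit:
move_arm(deltas=[[-0.015, -0.03, 0.006, 0, 0.06], [0, -0.045, 0.009, 0, 0.06], [0, -0.045, 0.009, 0, 0.06], [0, -0.041, 0.007, 0, 0.06], [0, 0, 0, 0, 0.06], [0, 0, 0, 0, 0.06], [0, 0, 0, 0, 0.06], [0, 0, 0, 0, 0.06]])

```text
time_s: 41.6
tool_pos: [385.8, -381.9, 259.7]
tool_rot: [0.086, 0.702, -0.086, 0.702]
contact_force: [0.7, -0.1, 0.1]
gripper_width: 59.9
```

```bash
python3 - <<'E'
from h import *
go(399,-326,150)
a,c=shot('wrist','w10.png');print(proj(c,[399,-326,191]))
E
```

```text
pos [ 385.8 -381.9  259.7] zang -13.9 tilt [ 0.  0. -1.]
AFTER turn: shift x 109.7 y 57.4 z -0.6
[313.49839175 153.66033011]
```

View pics/w10.png

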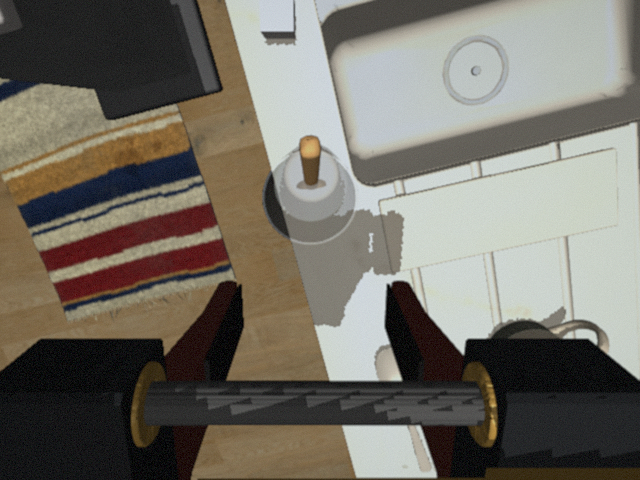

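```bash
python3 - <<'E'
from h import *
c=cal('w10.png')
e=onz(c,309.5,145,191);r=onz(c,309.5,193.5,139);t=onz(c,309,186,18)
print('end',e,'rim c',r,'head',t, 'diam',np.linalg.norm(onz(c,264,194,139)-onz(c,355,194,139)))
d=e-t;print(np.linalg.norm(d),np.degrees(np.arctan2(d[1],d[0])),np.degrees(np.arcsin(np.linalg.norm(d[:2])/np.linalg.norm(d))))
ts=cal('w4r.png');print(two(c,(309.5,145),ts,(586,229)),two(c,(309.5,193.5),ts,(588,218)))
a=np.degrees(np.arctan2(d[1],d[0]))
g=e-d/d[2]*(e[2]-170);print('grasp',g); go(g[0],g[1],151)
E
```

```text
end [ 398.01439691 -321.02900013  191.        ] rim c [ 388.86363338 -355.60262057  139.        ] head [ 383.81174529 -369.27433836   18.        ] diam 61.994357673198984
180.16194929708502 73.59641922217807 16.20955230740445
(array([ 398.21246888, -320.80308606,  195.24287098]), np.float64(0.19957494916556032)) (array([ 390.1991255 , -355.31442308,  143.12039508]), np.float64(2.3922539819407187))
grasp [ 396.29037561 -326.88537067  170.        ]
pos [ 385.8 -382.   259.8] zang -13.9 tilt [ 0.  0. -1.]
AFTER turn: shift x 108.8 y 56.0 z -3.1
```

Emit:
move_arm(deltas=[[0, 0.028, -0.002, 0, 0.05], [0, 0.028, -0.001, 0, 0.05], [0.04, 0, 0, 0, 0.05], [0.04, 0, 0, 0, 0.05], [0.03, 0, 0, 0, 0.05], [0, 0, 0, 0, 0.05], [0, 0, 0, 0, 0.05], [0, 0, 0, 0, 0.05]], grip_force=30)

```text
time_s: 42.45
tool_pos: [397.0, -328.6, 151.6]
tool_rot: [0.086, 0.701, -0.087, 0.703]
contact_force: [1.2, 0.0, -0.1]
gripper_width: 49.9
```

Emit:
move_arm(deltas=[[0, 0, 0, 0, 0.0], [0, 0, 0, 0, 0.0], [0, 0, 0, 0, 0.0], [0, 0, 0, 0, 0.0], [0, 0, 0, 0, 0.0], [0, 0, 0, 0, 0.0], [0, 0, 0, 0, 0.0], [0, 0, 0, 0, 0.0]])

```text
time_s: 43.25
tool_pos: [396.0, -328.2, 149.7]
tool_rot: [0.086, 0.702, -0.086, 0.702]
contact_force: [0.8, -0.2, 0.7]
gripper_width: 11.1
```

```bash
python3 - <<'E'
from h import *
go(396.3,-326.9,151);s=sense();print(s['contact_force'],s['wrist_torque'],s['gripper_width'])
E
```

```text
pos [ 396.  -328.2  149.7] zang -14.0 tilt [ 0. -0. -1.]
AFTER turn: shift x -1.3 y 1.4 z -0.0
[ 0.80777883 -0.1530438   0.70718678] [-0.0921944  -0.08524223  0.01818493] 11.113594468618226
```

Emit:
move_arm(deltas=[[-0.01, 0, 0, 0, 0.0], [-0.02, 0, 0, 0, 0.0], [-0.025, 0, 0, 0, 0.0], [-0.025, 0, 0, 0, 0.0], [-0.025, 0, 0, 0, 0.0], [-0.025, 0, 0, 0, 0.0], [-0.03, 0, 0, 0, 0.0], [0, 0, 0, 0, 0.0]])

```text
time_s: 44.05
tool_pos: [397.3, -329.1, 314.3]
tool_rot: [0.085, 0.7, -0.088, 0.704]
contact_force: [0.5, 0.9, 0.2]
gripper_width: 11.5
```

Emit:
move_arm(deltas=[[-0.01, 0.02, 0, 0, 0.0], [0, 0.043, -0.005, 0, 0.0], [0, 0.043, -0.005, 0, 0.0], [0, 0.043, -0.006, 0, 0.0], [0, 0.043, -0.006, 0, 0.0], [0, 0.043, -0.006, 0, 0.0], [0, 0.043, -0.006, 0, 0.0], [0, 0.043, -0.006, 0, 0.0]])

```text
time_s: 44.85
tool_pos: [434.5, -5.3, 319.7]
tool_rot: [0.086, 0.702, -0.087, 0.702]
contact_force: [1.0, -1.0, -1.1]
gripper_width: 11.4
```

Emit:
move_arm(deltas=[[0, 0.043, -0.006, 0, 0.0], [0, 0.043, -0.006, 0, 0.0], [0, 0.02, 0, 0, 0.0], [0, 0, 0, 0, 0.0], [0, 0, 0, 0, 0.0], [0, 0, 0, 0, 0.0], [0, 0, 0, 0, 0.0], [0, 0, 0, 0, 0.0]])

```text
time_s: 45.65
tool_pos: [449.1, 97.8, 319.7]
tool_rot: [0.087, 0.702, -0.087, 0.702]
contact_force: [0.1, -0.1, -0.0]
gripper_width: 11.3
```

```bash
python3 - <<'E'
from h import *
go(391,232,310,46);print(sense()['gripper_width'])
a,c=shot('wrist','w11r.png');
b,ct=shot('side','s11r.png')
o=np.zeros((480,800,3),np.uint8);o[:,:640]=a[:,:,::-1]
o[:200,640:]=cv2.resize(b[300:425,270:370],(160,200))[:,:,::-1]
d=read_camera('top');cv2.imwrite('pics/raw_t11.png',d[:,:,::-1])
o[220:380,640:]=cv2.resize(d[212:252,251:291],(160,160),interpolation=cv2.INTER_CUBIC)[:,:,::-1]
cv2.imwrite('pics/w11.png',o);print(proj(c,[425.5,199.7,5.5]))
E
```

```text
pos [449.1  97.8 319.7] zang -14.1 tilt [ 0. -0. -1.]
turn +x by -60.1
AFTER turn: shift x 9.7 y 135.0 z 56.2
11.271736761130505
[269.7105595   99.88941928]
```

View pics/w11.png

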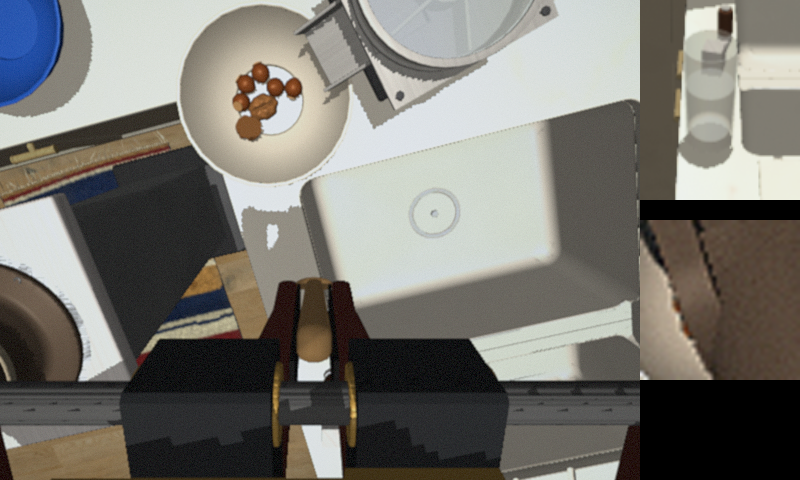

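Emit:
move_arm(deltas=[[0, 0, 0, -8.57, 0.0], [0, 0, 0, -8.57, 0.0], [0, 0, 0, -8.57, 0.0], [0, 0, 0, -8.57, 0.0], [0, 0, 0, -8.57, 0.0], [0, 0, 0, -8.57, 0.0], [0, 0, 0, -8.57, 0.0], [0, 0, 0, 0, 0.0]])

```text
time_s: 46.6
tool_pos: [449.1, 98.6, 319.7]
tool_rot: [-0.277, 0.651, 0.277, 0.651]
contact_force: [-0.5, 1.0, -0.1]
gripper_width: 11.4
```

Emit:
move_arm(deltas=[[0, 0.033, 0.016, 0, 0.0], [0, 0.034, 0.017, 0, 0.0], [0, 0.034, 0.016, 0, 0.0], [0.03, 0, 0, 0, 0.0], [0.03, 0, 0, 0, 0.0], [0.03, 0, 0, 0, 0.0], [0, 0, 0, 0, 0.0], [0, 0, 0, 0, 0.0]])

```text
time_s: 47.4
tool_pos: [410.6, 204.2, 230.2]
tool_rot: [-0.275, 0.652, 0.275, 0.651]
contact_force: [0.4, -0.4, -0.5]
gripper_width: 11.3
```

```bash
python3 - <<'E'
from h import *
go(410.3,203.7,151,46);s=sense();print(s['gripper_width'],np.round(s['q'],2),s['contact_force'])
E
```

```text
pos [410.6 204.2 230.2] zang 45.8 tilt [-0.001  0.    -1.   ]
turn +x by -0.2
AFTER turn: shift x 79.2 y -0.2 z -0.6
11.25923162576351 [ 0.02  0.18 -0.65  1.94  0.12  1.07  0.11] [ 0.43469343 -0.35625428 -0.54117283]
```

Emit:
move_arm(deltas=[[0.03, 0, 0, 0, 0.0], [0.02, 0, 0, 0, 0.0], [0.015, 0, 0, 0, 0.0], [0.008, 0, 0, 0, 0.0], [0.004, 0, 0, 0, 0.0], [0, 0, 0, 0, 0.0], [0, 0, 0, 0, 0.0], [0, 0, 0, 0, 0.0]])

```text
time_s: 48.2
tool_pos: [411.0, 204.4, 153.4]
tool_rot: [-0.276, 0.651, 0.276, 0.652]
contact_force: [0.3, -0.5, -0.0]
gripper_width: 11.2
```

Emit:
move_arm(deltas=[[0, -0.0012, 0.0088, 0, 0.0], [0, 0.0012, 0.0088, 0, 0.0], [0, 0.0034, 0.0082, 0, 0.0], [0, 0.0054, 0.007, 0, 0.0], [0, 0.007, 0.0054, 0, 0.0], [0, 0.0082, 0.0034, 0, 0.0], [0, 0.0088, 0.0012, 0, 0.0], [0, 0.0088, -0.0012, 0, 0.0]])

```text
time_s: 49.0
tool_pos: [409.2, 263.7, 152.8]
tool_rot: [-0.276, 0.651, 0.276, 0.651]
contact_force: [0.8, -1.2, 2.5]
gripper_width: 11.3
```

```bash
python3 - <<'E'
from h import *
go(410.3,203.7,151,46);s=sense();print(s['gripper_width'],s['contact_force'],s['wrist_torque'])
E
```

```text
pos [409.2 263.7 152.8] zang 46.0 tilt [ 0.001  0.    -1.   ]
turn +x by -0.0
AFTER turn: shift x 1.8 y -42.5 z -42.4
11.2639899453418 [ 0.8467792  -1.18581699  2.51025748] [-0.5899499  -0.9509827   0.01936454]
```

Emit:
move_arm(deltas=[[0, 0.0082, -0.0034, 0, 0.0], [0, 0.007, -0.0054, 0, 0.0], [0, 0.0054, -0.007, 0, 0.0], [0, 0.0034, -0.0082, 0, 0.0], [0, 0.0012, -0.0088, 0, 0.0], [0, -0.0012, -0.0088, 0, 0.0], [0, -0.0034, -0.0082, 0, 0.0], [0, -0.0054, -0.007, 0, 0.0]])

```text
time_s: 49.8
tool_pos: [360.0, 233.2, 153.3]
tool_rot: [-0.276, 0.65, 0.277, 0.652]
contact_force: [1.4, 5.0, 6.8]
gripper_width: 11.5
```

Emit:
move_arm(deltas=[[0, -0.007, -0.0054, 0, 0.0], [0, -0.0082, -0.0034, 0, 0.0], [0, -0.0088, -0.0012, 0, 0.0], [0, -0.0088, 0.0012, 0, 0.0], [0, -0.0082, 0.0034, 0, 0.0], [0, -0.007, 0.0054, 0, 0.0], [0, -0.0054, 0.007, 0, 0.0], [0, -0.0034, 0.0082, 0, 0.0]])

```text
time_s: 50.6
tool_pos: [408.6, 202.4, 152.6]
tool_rot: [-0.276, 0.654, 0.275, 0.649]
contact_force: [-9.9, -1.6, 17.1]
gripper_width: 14.4
```

```bash
python3 - <<'E'
from h import *
go(410.3,203.7,151,46);s=sense();print(s['gripper_width'],s['contact_force'],s['wrist_torque'])
a,c=shot('side','s12.png')
a=cv2.resize(a[140:280,260:400],(700,600)[:1]*2 if 0 else (600,600),interpolation=cv2.INTER_CUBIC);cv2.imwrite('pics/s12.png',a[:,:,::-1])
E
```

```text
pos [408.6 202.4 152.6] zang 45.8 tilt [-0.006 -0.004 -1.   ]
turn +x by -0.2
AFTER turn: shift x 1.6 y -0.3 z 2.1
14.433904673957743 [-9.89127187 -1.60928383 17.140338  ] [-1.24804261  3.22369347 -0.27790982]
```

View pics/s12.png

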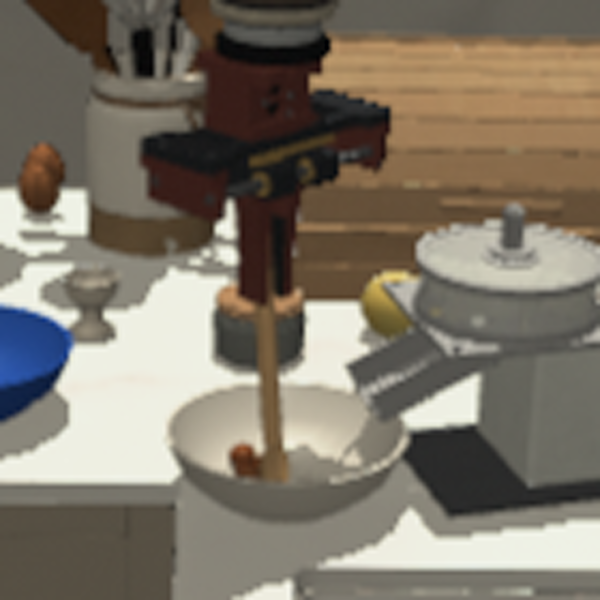

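```bash
python3 - <<'E'
from h import *
c=cal('side0.png')
print('exp tip',proj(c,[442.5,170,15]),'exp grasp',proj(c,[408.6,202.4,172]))
print('obs tip',260+275*140/600,140+478*140/600,onz(c,260+275*140/600,140+478*140/600,15))
for n in('side0','s9r','s12'):
    im=cv2.imread(f'pics/raw_{n}.png');h=cv2.cvtColor(im,cv2.COLOR_BGR2HSV)
    print(n,proj(c,[425.5,199.7,0]))
a=cv2.cvtColor(cv2.imread('pics/raw_s9r.png')[225:270,290:365],cv2.COLOR_BGR2GRAY);b=cv2.cvtColor(cv2.imread('pics/raw_s12.png')[215:280,280:375],cv2.COLOR_BGR2GRAY)
r=cv2.matchTemplate(b[10:],a[22:],cv2.TM_CCOEFF_NORMED);m=cv2.minMaxLoc(r);print(m,'shift',m[3][0]-10,m[3][1]-22)
E
```

```text
exp tip [331.93810511 256.42813996] exp grasp [321.51105614 202.94380385]
obs tip 324.1666666666667 251.53333333333333 [419.95105082 201.63424738  15.        ]
side0 [325.8862926 256.2477369]
s9r [325.8862926 256.2477369]
s12 [325.8862926 256.2477369]
(-0.2550153434276581, 0.7432087063789368, (20, 8), (10, 21)) shift 0 -1
```

Emit:
move_arm(deltas=[[-0.005, 0, 0, 0, 0.0], [-0.005, 0, 0, 0, 0.0], [-0.005, 0, 0, 0, 0.0], [0, 0, 0, 0, 0.0], [0, 0, 0, 0, 0.0], [0, 0, 0, 0, 0.0], [0, 0, 0, 0, 0.0], [0, 0, 0, 0, 0.0]])

```text
time_s: 51.45
tool_pos: [410.5, 204.1, 167.5]
tool_rot: [-0.276, 0.651, 0.276, 0.651]
contact_force: [-0.4, -0.2, -1.7]
gripper_width: 11.4
```

```bash
cat > sp.py <<'E'
from h import *
def line(f):
    im,c=shot('side',f);p,R=pose()
    h=cv2.cvtColor(im,cv2.COLOR_RGB2HSV)
    for r in range(198,258,6):
        row=h[r,300:350];k=np.where((row[:,0]>5)&(row[:,0]<25)&(row[:,1]>75)&(row[:,2]>60))[0]+300
        print(r,k.tolist())
    T=np.array([p[0],p[1],p[2]+19]);tip=p-46.8*R[:,1]+[0,0,-138]
    print('exp grasp',proj(c,T),'exp low end',proj(c,tip),tip,p)
E
python3 -c "
from sp import *
line('s13.png')"
```

```text
198 [301, 302, 303, 329, 330, 331, 332, 333, 334, 335, 336, 337, 338, 339, 340, 341, 342, 343, 344, 345, 346, 347, 348, 349]
204 [318, 323, 324, 325, 326, 327, 328, 329, 330, 331, 332, 333, 334, 335, 336, 337, 338, 339, 340, 341, 342, 343, 344, 345, 346, 347, 348, 349]
210 [311, 312, 313, 314, 315, 316, 317, 318, 319, 320, 321, 322, 323, 324, 325, 326, 327, 328, 329, 330, 344, 345, 346, 347, 348, 349]
216 [322, 323, 324, 325, 326, 347, 348, 349]
222 [322, 323, 324, 325, 326]
228 [324, 325, 326]
234 [324, 325, 326, 327]
240 [324, 325, 326, 327, 328, 329]
246 [314, 315, 316, 317, 318, 319, 320, 321, 322, 323, 324, 325, 326, 327, 328, 329, 330]
252 [326, 330, 331, 332, 333, 334]
exp grasp [322.26315204 198.02571092] exp low end [332.61709014 251.83035383] [444.12493999 171.54859221  29.55347006] [410.48687761 204.08658165 167.55504413]
```

Emit:
move_arm(deltas=[[0, -0.0076, 0, 0, 0.0], [0, 0, 0, 0, 0.0], [0, 0, 0, 0, 0.0], [0.004, 0, 0, 0, 0.0], [0.004, 0, 0, 0, 0.0], [0.002, 0, 0, 0, 0.0], [0, 0, 0, 0, 0.0], [0, 0, 0, 0, 0.0]], grip_force=50)

```text
time_s: 52.3
tool_pos: [415.9, 198.9, 157.6]
tool_rot: [-0.276, 0.651, 0.276, 0.651]
contact_force: [-0.1, -0.5, -0.5]
gripper_width: 11.3
```

Emit:
move_arm(deltas=[[0, -0.001, 0.0072, 0, 0.0], [0, 0.001, 0.0072, 0, 0.0], [0, 0.0028, 0.0068, 0, 0.0], [0, 0.0044, 0.0058, 0, 0.0], [0, 0.0058, 0.0044, 0, 0.0], [0, 0.0068, 0.0028, 0, 0.0], [0, 0.0072, 0.001, 0, 0.0], [0, 0.0072, -0.001, 0, 0.0]])

```text
time_s: 53.1
tool_pos: [414.5, 248.0, 157.6]
tool_rot: [-0.276, 0.651, 0.276, 0.651]
contact_force: [-0.0, -0.6, -0.7]
gripper_width: 11.0
```

Emit:
move_arm(deltas=[[0, 0.0068, -0.0028, 0, 0.0], [0, 0.0058, -0.0044, 0, 0.0], [0, 0.0044, -0.0058, 0, 0.0], [0, 0.0028, -0.0068, 0, 0.0], [0, 0.001, -0.0072, 0, 0.0], [0, -0.001, -0.0072, 0, 0.0], [0, -0.0028, -0.0068, 0, 0.0], [0, -0.0044, -0.0058, 0, 0.0]])

```text
time_s: 53.9
tool_pos: [374.1, 223.3, 158.6]
tool_rot: [-0.275, 0.65, 0.277, 0.652]
contact_force: [0.3, 5.4, 7.6]
gripper_width: 11.6
```

Emit:
move_arm(deltas=[[0, -0.0058, -0.0044, 0, 0.0], [0, -0.0068, -0.0028, 0, 0.0], [0, -0.0072, -0.001, 0, 0.0], [0, -0.0072, 0.001, 0, 0.0], [0, -0.0068, 0.0028, 0, 0.0], [0, -0.0058, 0.0044, 0, 0.0], [0, -0.0044, 0.0058, 0, 0.0], [0, -0.0028, 0.0068, 0, 0.0]])

```text
time_s: 54.7
tool_pos: [416.2, 199.3, 157.6]
tool_rot: [-0.276, 0.651, 0.276, 0.651]
contact_force: [-0.8, 0.4, 1.5]
gripper_width: 11.2
```

```bash
python3 -c "
from sp import *
line('s14.png');s=sense();print(s['contact_force'],s['gripper_width'])
a=cv2.cvtColor(cv2.imread('pics/raw_s9r.png')[225:270,290:365],cv2.COLOR_BGR2GRAY);b=cv2.cvtColor(cv2.imread('pics/raw_s14.png')[215:280,280:375],cv2.COLOR_BGR2GRAY)
m=cv2.minMaxLoc(cv2.matchTemplate(b[10:],a[22:],cv2.TM_CCOEFF_NORMED));print(m[1],'shift',m[3][0]-10,m[3][1]-22)"
```

```text
198 [301, 302, 303, 331, 332, 333, 334, 335, 336, 337, 338, 339, 340, 341, 342, 343, 344, 345, 346, 347, 348, 349]
204 [325, 326, 332, 333, 334, 335, 336, 337, 338, 339, 340, 341, 342, 343, 344, 345, 346, 347, 348, 349]
210 [311, 312, 313, 314, 315, 316, 317, 318, 319, 320, 321, 322, 323, 324, 325, 326, 327, 328, 329, 330, 344, 345, 346, 347, 348, 349]
216 [323, 324, 325, 326, 327, 347, 348, 349]
222 [324, 325, 326, 327, 328]
228 [325, 326, 327, 328]
234 [326, 327, 328, 329]
240 [327, 328, 329, 330]
246 [321, 322, 323, 326, 327, 328, 329, 330, 331, 332]
252 [330, 331, 332]
exp grasp [324.54724668 201.89390271] exp low end [334.8359395  255.59932441] [450.86148572 166.94463965  19.4659914 ] [417.23514191 199.49472784 157.49357401]
[1.55461813 2.73566483 1.97703617] 11.294803331410705
0.7662484049797058 shift 0 0
```

Emit:
move_arm(deltas=[[0, -0.001, 0.0072, 0, 0.0], [0, 0.001, 0.0072, 0, 0.0], [0, 0.0028, 0.0068, 0, 0.0], [0, 0.0044, 0.0058, 0, 0.0], [0, 0.0058, 0.0044, 0, 0.0], [0, 0.0068, 0.0028, 0, 0.0], [0, 0.0072, 0.001, 0, 0.0], [0, 0.0072, -0.001, 0, 0.0]])

```text
time_s: 55.55
tool_pos: [414.6, 248.0, 157.6]
tool_rot: [-0.276, 0.651, 0.276, 0.651]
contact_force: [-0.2, 0.5, -0.4]
gripper_width: 11.3
```

Emit:
move_arm(deltas=[[0, 0.0068, -0.0028, 0, 0.0], [0, 0.0058, -0.0044, 0, 0.0], [0, 0.0044, -0.0058, 0, 0.0], [0, 0.0028, -0.0068, 0, 0.0], [0, 0.001, -0.0072, 0, 0.0], [0, -0.001, -0.0072, 0, 0.0], [0, -0.0028, -0.0068, 0, 0.0], [0, -0.0044, -0.0058, 0, 0.0]])

```text
time_s: 56.35
tool_pos: [373.6, 222.1, 158.0]
tool_rot: [-0.276, 0.651, 0.276, 0.651]
contact_force: [-0.9, 3.1, 6.7]
gripper_width: 11.1
```

Emit:
move_arm(deltas=[[0, -0.0058, -0.0044, 0, 0.0], [0, -0.0068, -0.0028, 0, 0.0], [0, -0.0072, -0.001, 0, 0.0], [0, -0.0072, 0.001, 0, 0.0], [0, -0.0068, 0.0028, 0, 0.0], [0, -0.0058, 0.0044, 0, 0.0], [0, -0.0044, 0.0058, 0, 0.0], [0, -0.0028, 0.0068, 0, 0.0]])

```text
time_s: 57.15
tool_pos: [417.1, 199.1, 158.2]
tool_rot: [-0.276, 0.651, 0.276, 0.652]
contact_force: [0.4, 0.1, 2.2]
gripper_width: 11.5
```

Emit:
move_arm(deltas=[[0, -0.001, 0.0072, 0, 0.0], [0, 0.001, 0.0072, 0, 0.0], [0, 0.0028, 0.0068, 0, 0.0], [0, 0.0044, 0.0058, 0, 0.0], [0, 0.0058, 0.0044, 0, 0.0], [0, 0.0068, 0.0028, 0, 0.0], [0, 0.0072, 0.001, 0, 0.0], [0, 0.0072, -0.001, 0, 0.0]])

```text
time_s: 57.95
tool_pos: [414.6, 247.9, 157.6]
tool_rot: [-0.276, 0.651, 0.276, 0.651]
contact_force: [-0.7, 1.4, -1.0]
gripper_width: 11.2
```

Emit:
move_arm(deltas=[[0, 0.0068, -0.0028, 0, 0.0], [0, 0.0058, -0.0044, 0, 0.0], [0, 0.0044, -0.0058, 0, 0.0], [0, 0.0028, -0.0068, 0, 0.0], [0, 0.001, -0.0072, 0, 0.0], [0, -0.001, -0.0072, 0, 0.0], [0, -0.0028, -0.0068, 0, 0.0], [0, -0.0044, -0.0058, 0, 0.0]])

```text
time_s: 58.75
tool_pos: [373.5, 221.5, 157.7]
tool_rot: [-0.276, 0.651, 0.276, 0.651]
contact_force: [0.0, -0.4, -1.2]
gripper_width: 11.0
```

Emit:
move_arm(deltas=[[0, -0.0058, -0.0044, 0, 0.0], [0, -0.0068, -0.0028, 0, 0.0], [0, -0.0072, -0.001, 0, 0.0], [0, -0.0072, 0.001, 0, 0.0], [0, -0.0068, 0.0028, 0, 0.0], [0, -0.0058, 0.0044, 0, 0.0], [0, -0.0044, 0.0058, 0, 0.0], [0, -0.0028, 0.0068, 0, 0.0]])

```text
time_s: 59.55
tool_pos: [415.8, 199.4, 157.7]
tool_rot: [-0.275, 0.652, 0.276, 0.651]
contact_force: [-4.7, 2.7, 5.7]
gripper_width: 11.3
```

Emit:
move_arm(deltas=[[-0.01, 0, 0, 0, 0.0], [-0.02, 0, 0, 0, 0.0], [-0.025, 0, 0, 0, 0.0], [-0.025, 0, 0, 0, 0.0], [-0.03, 0, 0, 0, 0.0], [-0.03, 0, 0, 0, 0.0], [-0.02, 0, 0, 0, 0.0], [0, 0, 0, 0, 0.0]])

```text
time_s: 60.35
tool_pos: [417.1, 199.4, 320.6]
tool_rot: [-0.276, 0.649, 0.276, 0.653]
contact_force: [0.0, 0.2, 0.8]
gripper_width: 11.1
```

```bash
python3 - <<'E'
from h import *
go(396,-328.2,320,-14);s=sense();print(s['gripper_width'],s['contact_force'])
E
```

```text
pos [417.1 199.4 320.6] zang 46.0 tilt [ 0.005  0.001 -1.   ]
turn +x by 60.0
AFTER turn: shift x 0.6 y -517.0 z 107.2
11.096029654996133 [0.02110703 0.17645846 0.84906331]
```

Emit:
move_arm(deltas=[[0, 0, 0, 8.57, 0.0], [0, 0, 0, 8.57, 0.0], [0, 0, 0, 8.57, 0.0], [0, 0, 0, 8.57, 0.0], [0, 0, 0, 8.57, 0.0], [0, 0, 0, 8.57, 0.0], [0, 0, 0, 8.57, 0.0], [0, 0, 0, 0, 0.0]])

```text
time_s: 61.15
tool_pos: [415.6, 198.4, 316.8]
tool_rot: [0.087, 0.702, -0.088, 0.701]
contact_force: [0.6, -0.0, -0.4]
gripper_width: 11.3
```

Emit:
move_arm(deltas=[[0, -0.03, 0.018, 0, 0.0], [0, -0.03, 0.018, 0, 0.0], [0, -0.03, 0.018, 0, 0.0], [0, 0, 0, 0, 0.0], [0, 0, 0, 0, 0.0], [0, 0, 0, 0, 0.0], [0, 0, 0, 0, 0.0], [0, 0, 0, 0, 0.0]])

```text
time_s: 61.95
tool_pos: [446.3, 99.4, 317.6]
tool_rot: [0.086, 0.702, -0.086, 0.702]
contact_force: [-0.6, -0.7, -0.8]
gripper_width: 11.0
```

```bash
python3 - <<'E'
from h import *
go(396,-328.2,320,-14)
a,c=shot('wrist','w15r.png')
o=np.zeros((480,800,3),np.uint8);o[:,:640]=a[:,:,::-1]
b=cv2.imread('pics/raw_w11r.png')
o[:240,640:]=cv2.resize(b[260:380,275:355],(160,240));o[240:,640:]=cv2.resize(a[260:380,275:355],(160,240))[:,:,::-1]
cv2.imwrite('pics/w15.png',o)
c0=cal('w11r.png')
for cc,p in((c0,np.array([449.1,97.8,319.7])),(c,pose()[0])):
  y=np.array([.24,.971,0])
  for L in(46.8,33): print(proj(cc,p-y*L+[0,0,-138]), end=' ')
  print()
E
```

```text
pos [446.3  99.4 317.6] zang -13.9 tilt [-0.  0. -1.]
turn +x by 0.1
AFTER turn: shift x -2.4 y -427.0 z 54.6
[314.53186239 283.20613786] [314.46485475 266.32342796] 
[314.42536113 283.53283257] [314.43215513 266.65323148]
```

View pics/w15.png

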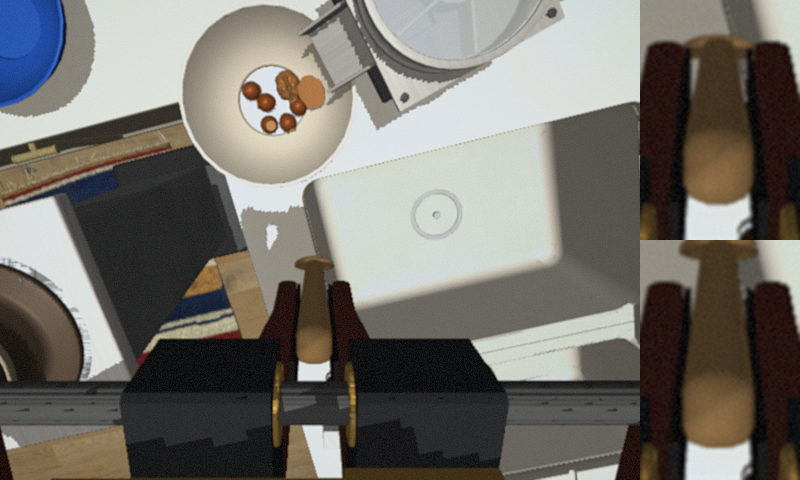

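Emit:
move_arm(deltas=[[0, -0.03, 0.0054, 0, 0.0], [0, -0.0453, 0.0054, 0, 0.0], [0, -0.0453, 0.0054, 0, 0.0], [0, -0.0453, 0.0054, 0, 0.0], [0, -0.0453, 0.0054, 0, 0.0], [0, -0.0453, 0.0054, 0, 0.0], [0, -0.0453, 0.0054, 0, 0.0], [0, -0.0453, 0.0054, 0, 0.0]])

```text
time_s: 62.8
tool_pos: [403.9, -250.2, 317.9]
tool_rot: [0.086, 0.702, -0.086, 0.702]
contact_force: [1.2, 0.4, 0.7]
gripper_width: 10.8
```

Emit:
move_arm(deltas=[[0, -0.0453, 0.0054, 0, 0.0], [0, -0.0453, 0.0054, 0, 0.0], [0, 0, 0, 0, 0.0], [0, 0, 0, 0, 0.0], [0, 0, 0, 0, 0.0], [0, 0, 0, 0, 0.0], [0, 0, 0, 0, 0.0], [0, 0, 0, 0, 0.0]])

```text
time_s: 63.6
tool_pos: [393.1, -338.6, 317.9]
tool_rot: [0.086, 0.702, -0.086, 0.702]
contact_force: [0.5, -0.4, -0.8]
gripper_width: 11.4
```

```bash
python3 - <<'E'
from h import *
go(393.1,-339.1,157,-14);p,R=pose()
a,c=shot('wrist','w16.png');b,cs=shot('side','s16.png');t,ct=shot('top','t16.png')
# numeric check of glass: spoon mask in side view
h=cv2.cvtColor(b,cv2.COLOR_RGB2HSV);m=(h[...,0]>5)&(h[...,0]<25)&(h[...,1]>75)&(h[...,2]>60)
for r in range(240,340,10): print(r,(np.where(m[r,290:345])[0]+290).tolist())
print('rim exp L/R',proj(cs,[389-33,-355.6,139]),proj(cs,[389+33,-355.6,139]),'tip',proj(cs,p-29*R[:,1]+[0,0,-142]))
g=cv2.cvtColor(b,cv2.COLOR_RGB2GRAY);g0=cv2.imread('pics/raw_s11r.png',0)
T=g0[330:395,292:334];mm=cv2.minMaxLoc(cv2.matchTemplate(g[320:405,282:344],T,cv2.TM_CCOEFF_NORMED));print(mm[1],mm[3])
g0=cv2.imread('pics/raw_side0.png',0);T=g0[375:398,296:332];mm=cv2.minMaxLoc(cv2.matchTemplate(cv2.imread('pics/raw_s11r.png',0)[365:408,286:342],T,cv2.TM_CCOEFF_NORMED));print('glass foot shift since start',mm[1],mm[3][0]-10,mm[3][1]-10)
E
```

```text
pos [ 393.1 -338.6  317.9] zang -14.0 tilt [ 0. -0. -1.]
turn +x by 0.0
AFTER turn: shift x 160.9 y -0.5 z 0.1
240 [315, 316, 317, 318, 319, 320, 321]
250 [315, 316, 317, 318, 319, 320, 321, 322, 323, 324, 325, 326, 330, 331, 332, 333, 334, 335, 336, 337, 338, 339, 340, 341, 342, 343]
260 [314, 315, 316, 317, 318, 319]
270 [313, 314, 315, 316, 317, 318]
280 [313, 314, 315, 316, 317, 318]
290 [312, 313, 314, 315, 316, 317]
300 [308, 309, 310, 311, 312, 313, 314, 315, 316, 317, 318, 319, 320]
310 [311, 312, 313, 314, 315, 316, 317, 318]
320 []
330 []
rim exp L/R [296.93560562 326.09166511] [332.1475418  326.44415863] tip [313.26631913 313.09264866]
0.9553274512290955 (10, 10)
glass foot shift since start 0.8692623972892761 0 0
```

Emit:
move_arm(deltas=[[0.02, 0, 0, 0, 0.0], [0.025, 0, 0, 0, 0.0], [0.025, 0, 0, 0, 0.0], [0.025, 0, 0, 0, 0.0], [0.025, 0, 0, 0, 0.0], [0.02, 0, 0, 0, 0.0], [0.01, 0, 0, 0, 0.0], [0, 0, 0, 0, 0.0]])

```text
time_s: 64.55
tool_pos: [392.2, -338.8, 166.6]
tool_rot: [0.087, 0.703, -0.086, 0.701]
contact_force: [0.6, -0.6, -0.4]
gripper_width: 11.3
```

Emit:
move_arm(deltas=[[0.002, 0, 0, 0, 0.0], [0.002, 0, 0, 0, 0.0], [0.002, 0, 0, 0, 0.0], [0.002, 0, 0, 0, 0.0], [0.001, 0, 0, 0, 0.0], [0, 0, 0, 0, 0.0], [0, 0, 0, 0, 0.0], [0, 0, 0, 0, 0.0]])

```text
time_s: 65.35
tool_pos: [392.8, -339.3, 158.8]
tool_rot: [0.086, 0.702, -0.086, 0.702]
contact_force: [0.5, -0.2, -0.5]
gripper_width: 11.3
```

Emit:
move_arm(deltas=[[0.002, 0, 0, 0, 0.0], [0.001, 0, 0, 0, 0.0], [0, 0, 0, 0, 0.0], [0, 0, 0, 0, 0.05], [0, 0, 0, 0, 0.05], [0, 0, 0, 0, 0.05], [0, 0, 0, 0, 0.05], [0, 0, 0, 0, 0.05]])

```text
time_s: 66.15
tool_pos: [392.8, -339.3, 155.7]
tool_rot: [0.086, 0.702, -0.086, 0.702]
contact_force: [-0.6, 0.3, -0.2]
gripper_width: 47.6
```

Emit:
move_arm(deltas=[[-0.03, 0, 0, 0, 0.05], [-0.04, 0, 0, 0, 0.05], [-0.04, 0, 0, 0, 0.05], [0, -0.03, 0, 0, 0.05], [0, -0.03, 0, 0, 0.05], [0, 0, 0, 0, 0.05], [0, 0, 0, 0, 0.05], [0, 0, 0, 0, 0.05]])

```text
time_s: 66.95
tool_pos: [378.6, -396.4, 265.4]
tool_rot: [0.086, 0.702, -0.086, 0.702]
contact_force: [1.5, -0.1, -0.3]
gripper_width: 49.9
```

```bash
python3 - <<'E'
from h import *
print(pose()[0],sense()['contact_force'])
a,c=shot('wrist','w17.png');b,cs=shot('side','s17r.png');t,ct=shot('top','t17r.png')
o=np.zeros((480,800,3),np.uint8);o[:,:480]=cv2.resize(a,(480,480*480//640*4//3 if 0 else 480))[:,:,::-1]
o[:,480:]=cv2.resize(b[275:419,270:366],(320,480))[:,:,::-1]
cv2.imwrite('pics/w17v.png',o)
g=cv2.cvtColor(b,cv2.COLOR_RGB2GRAY);g0=cv2.imread('pics/raw_side0.png',0);T=g0[375:398,296:332];mm=cv2.minMaxLoc(cv2.matchTemplate(g[365:408,286:342],T,cv2.TM_CCOEFF_NORMED));print('glass foot shift',mm[1],mm[3][0]-10,mm[3][1]-10)
def sp(im):
  h=cv2.cvtColor(im,cv2.COLOR_RGB2HSV);m=(h[...,0]>5)&(h[...,0]<25)&(h[...,1]>60)&(h[...,2]>60)
  return [(r,int(k.min()),int(k.max())) for r in range(285,395,8) for k in [np.where(m[r,296:333])[0]+296] if len(k)]
print(sp(b));print(sp(cv2.imread('pics/raw_side0.png')[:,:,::-1]))
E
```

```text
[ 378.60179811 -396.41692934  265.40131488] [ 1.52119578 -0.07321566 -0.33297425]
glass foot shift 0.9847396612167358 0 0
[(293, 317, 322), (301, 317, 321), (309, 316, 321), (317, 315, 327), (325, 314, 319), (333, 296, 318), (341, 313, 317), (349, 313, 316), (381, 311, 311)]
[(293, 317, 322), (301, 317, 321), (309, 316, 321), (317, 315, 327), (325, 314, 319), (333, 296, 319), (341, 313, 318), (349, 313, 317)]
```

```bash
python3 - <<'E'
from h import *
a=cv2.imread('pics/raw_top0.png');b=cv2.imread('pics/raw_t17r.png');s0=cv2.imread('pics/raw_side0.png');s1=cv2.imread('pics/raw_s17r.png')
def sh(n,A,B,x0,y0,x1,y1,k=8):
    m=cv2.minMaxLoc(cv2.matchTemplate(B[y0-k:y1+k,x0-k:x1+k],A[y0:y1,x0:x1],cv2.TM_CCOEFF_NORMED));print(n,round(m[1],2),m[3][0]-k,m[3][1]-k)
sh('crank top',a,b,368,232,402,250);sh('pot top',a,b,178,224,206,250);sh('pot side',s0,s1,306,204,334,226);sh('bowl side',s0,s1,296,228,358,266);sh('bowl top',a,b,243,205,300,258)
h=cv2.cvtColor(b[205:258,243:300],cv2.COLOR_BGR2HSV);m=((h[...,0]<15)&(h[...,1]>110)).astype(np.uint8)
n,l,st,ce=cv2.connectedComponentsWithStats(m);c=cal('t17r.png')
for i in range(1,n):
  if st[i,4]>5: print(st[i,4],onz(c,ce[i][0]+243,ce[i][1]+205,15).round(0))
print(sense()['time_s'],np.abs(sense()['joint_velocities']).max())
E
```

```text
crank top 0.92 1 0
pot top 1.0 0 0
pot side 0.15 8 5
bowl side 0.28 0 0
bowl top 0.61 0 0
150 [455. 195.  15.]
45 [414. 205.  15.]
18 [417. 175.  15.]
67.1 0.003277632249697142
```

```bash
python3 -c "
from plant import *
print(close_job())"
```

```text
the job is handed in; nothing more can be done
None
```

The nut mix is made up and the job is handed in at about 67 s.

**What I did**
- Both walnut halves went from the stone tray into the bowl.
- The crank seated on the shaft with about 7 N upward contact force. I wound it three turns clockwise by the handle, and all five hazelnuts ran down the chute.
- The crank is back on the worktop at its old place.
- I stirred four circles with the spoon: one with the tip about 34 mm from the bowl's centre, then three at about 28 mm. The spoon is back in its glass.

**Last checks**
- **Nuts:** the wrist picture taken after stirring shows all 7 in the bowl. In the final top image the nut masks merge into three patches, all inside the bowl.
- **Spoon and glass:** in the side image the spoon matches its starting position to within about a pixel, and the glass foot has not shifted.
- **Crank, bowl and salt pot:** in the top images the crank is within 1 pixel of its start, and the bowl and salt pot have not shifted.
- **Arm:** clear of everything and at rest.

**Failed or uncertain**
- In the first stirring circle the spoon jammed briefly, with about 17 N upward, and tilted in the grip. I raised it, re-centred it, gripped harder and stirred the other three circles slightly higher.
- The final side-image matches for the pot (0.15) and bowl (0.28) were too poor to use, so I relied on the top camera for both. The pot matched perfectly there, but the bowl only moderately (0.61).
- The last composite picture was refused at the 16-view limit, so the final state was checked by numbers only.

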